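Turn the bench mill over by hand

ROBOT

A 6-joint arm with a two-finger parallel gripper is mounted at the origin on the work surface. World frame = base frame: x ahead of the robot, y to its left, z up, the work surface at z = 0. Lengths are in m, angles in rad, forces in N, time in s.
With the tool pointing down it reaches from about 0.375 to 0.925 m from the base axis. Payload 5.7 kg.
Tool frame: the origin (TCP) lies at the very end of the fingers, on their centre line; the grasp point (between the pads) lies manip.grasp_offset behind it (manip.grasp_offset is the distance from the TCP to the grasp point, in m); z points along the fingers, y is the direction in which the jaws open and shut (so a half turn about z gives the same grasp; the last joint's range is limited). The gripper opens to 85 mm and grips with 20 to 120 N. Pads are 22 mm wide; open, the fingers measure 114 mm over their backs; the gripper's body (76 mm by 85 mm) begins 54 mm behind the grasp point. The pads swing forward as they close: fully open they stand 13 mm farther back than shut.
Start: joints at [-1.344, 0.359, 1.51, -0, 1.272, -0.115], TCP at [0.201, -0.565, 0.231] pointing down, gripper open.
Joint ranges: [-2.97, 2.97], [-1.01, 2.36], [0.21, 2.38], [-0.96, 4.11], [0.2, 2.71], [-2.98, 2.98]. Speed limits (rad/s): [2.39, 2.39, 3.14, 3.14, 3.14, 3.14].

INTERFACE

Orientations are given as a 3x3 rotation matrix whose columns are the frame's x, y, z axes.
In Python, from cell import manip, optics, ticket, silhouettes, pinpoint gives the robot as it stands.
- The arm moves only by the shell command python3 -m inch 'ROWS'. ROWS is text: rows parted by semicolons, each of 7 numbers parted by spaces: the shift along the tool's x, y, z in units of 40 mm (1.0 is 40 mm), then the turn, a rotation vector about the tool's x, y, z in units of 8 degrees (1.0 is 8 degrees), then the finger opening in mm, from 0 to 85.4. In form: dx dy dz rx ry rz fingers; .... A call has 1 to 12 rows; each row is the pose to reach, as a shift and turn from the pose commanded when the call began, along the tool's axes at that moment; what a row does not reach only later rows make up. A row lasts 1/10 s, in which the tool goes at most 50 mm and 8.59 degrees, less where a joint would pass 70% of its speed; a pose out of reach is approached as far as the arm can. A call with a gripper value outside its range is refused whole. The fingers move at their own pace and stop on an object; the grip force is fixed at half the most. Time passes only in rows, so rows that repeat a pose let the fingers close. It gives the time, the measured TCP pose, the force and the opening at its end, in the units of the state.
- manip.observe(): the state, without advancing time (a new reading comes with each control period).
- optics.get_image(name): name is "scene" or "top" or "wrist"; returns a dict with "image" (400x640x3 uint8, red, green, blue), "fx", "fy", "cx", "cy" (pixels), "origin" and "orientation" of the camera in the world. Camera axes: x right, y down, z forward; pixel columns grow to the right and rows downward; lengths in m; the calibration is good to about 2 mm. A picture is of the moment at which its call begins. There is no depth.
- ticket.hand_in(): hands the job in, once; it reports no verdict.
Trained networks look in a picture, given as the dict that the camera call returned (one of the last four; its "shot" number tells which), for a name from the list of things; names that differ only in an ending like _2 or _b are one class to them, and where a whole thing is asked for, a point or a joint stands for the part that bears it (a point fixed in the world has none). Each returns a list of dicts, best first, with "confidence" (0 to 1); they miss things now and then, are a little off and sometimes report something else, mostly with a low value. They report only what shows in the picture. A call takes as long as a camera call.
- silhouettes(picture, name): "pixels" (400x640 bool, what is visible of it) and "box" ([left, top, width, height] in pixels, round what is visible of it).
- pinpoint(picture, name): "uv" ([column, row] in pixels: a listed point, or the origin of a listed thing).
The state is a dict: "clock": time; "joint_positions": joint angles; "joint_vel": joint speeds; "joint_efforts": joint torques, N m; "tcp_pos": TCP position; "orientation": TCP orientation; "ft_force": force on the tool from outside, world axes, zero at the start; "ft_torque": the same for the moment, N m; "gripper_width": finger opening in m.
Only numpy, scipy, OpenCV 4.12 (cv2) and the standard library are available. Lean on these libraries where they do the work, as an engineer would, in place of code of your own. Each camera call takes 0.05 s, during which the arm holds its last target.

TASK

The sample mill must be turned over by hand before it goes back to work: pull its locking pin out and stand it fully down in the hole of the holder block, let go. Then take the knob and crank clockwise (seen from above) through two full turns without stopping, at a steady pace of six to nine seconds a turn, through the heavy part and holding back after it so that the crank never runs ahead, and following the knob's own circle by feel so that its spring cushion is hardly pressed or pulled. Let go with the crank at rest over its index mark, where it began, the pin still in the holder and the other things on the bench undisturbed.

Things in the scene. Friction and masses are not known exactly. Their poses are not given: they have to be found in the camera images.
- crank (a joint): Angle of the hand crank, rad, growing clockwise seen from above (from the mark the knob first moves to the mill's +y); counts on over turns. 0 = arm over the index mark, knob at the drum's low side. Starts between -0.28 and 0.06; two full turns end at 12.57. Friction about 0.3 N m. Stays put only within about 0.3 rad of the mark; elsewhere the heavy rotor rolls it back or runs it ahead.
- cushion (a joint): Stretch of the spring cushion under the knob, m: the knob stands on a small block that gives along the crank arm, 0 unloaded, growing as the knob is pulled outwards from the shaft, 3.2 N per mm, stops at 6 mm either way. It shows how hard the knob is forced off its circle; more than 2.5 mm either way is straining the crank.
- knob_mid (a point): Middle of the crank's knob: black cylinder 28 mm across, 50 mm long, axis parallel to the shaft, turning freely on its stem, so a gripper holding it need not turn. Its throw (distance from the shaft) is set in the arm's slot, 74 to 94 mm, differently each time. It is 36 mm above the flat crank arm (20 mm wide, tail 92 mm beyond the shaft); the knob's foot is 27 mm below, its top 23 mm above.
- mill: Bench mill, fixed: steel drum 210 mm across leaning 20 degrees to its front, base 270 x 230 x 30 mm. Origin on the bench under its middle; -x front (low side, index mark), y left, z up. The shaft leans with the drum and leaves its top 130 mm above the origin, up to 18 mm up or down the slope. The rotor resists by 0.5 to 0.9 N m in each turn's first half (most at 1.57 rad), drives on in the second.
- pace_ring: Dark steel ring 62 mm across round the shaft under the crank arm, dragged round by the crank through an oil film: its turning speed follows the crank's with about 0.8 s of lag and so shows the smoothed pace. Nothing to handle.
- pin: Locking pin, loose, steel, 70 g: shank 11 mm in diameter and 75 mm long with a round head 20 mm in diameter and 31 mm high on top, 106 mm in all. Origin at the centre of its lower end, z along it to the head. It starts upright in the socket on the drum's high side, 28 mm deep, in the way of the crank's tail.
- pin_tip (a point): Centre of the pin's lower end.
- pin_head (a point): Point on the pin's axis 90 mm above its lower end, in the middle of the head: the place to grip it.
- socket (a point): Centre of the mouth of the pin's upright socket on the mill, a dark block 32 mm square with a round hole 13 mm wide and 28 mm deep, 186 mm above the bench.
- holder_hole (a point): Centre of the mouth of the round hole in the holder block, a fixed grey plastic block 70 x 70 x 45 mm; hole 16 mm wide, 35 mm deep, chamfered 3 mm; mouth 45 mm above the bench.
- pot_a: Moulded grey fibre pot, upside down, 122 mm across the rim, 109 mm high, on the black wire rack. A bystander; origin at its underside.
- pot_b: Second such pot on the wire rack. A bystander; origin at its underside.
- pot_c: Third such pot, on the bench at the back. A bystander; origin at its underside.
- wrench: Steel wrench lying on the bench beyond the holder block. A bystander; origin at its underside.
- beaker: Steel cup 90 mm across, 110 mm high, at the back. A bystander; origin at its underside.
- brush: Hand brush lying on the bench in front of the holder block. A bystander; origin at its underside.
- jar: White jar 70 mm across, 100 mm high, at the back. A bystander; origin at its underside.

How it is judged:
On the way, in this order (a step that is already met when the one before it is completed fails the run):
1. the pin stands fully down in the holder's hole, let go, before the crank has turned (horizontal distance between pin_tip and holder_hole below 0.009 m and z of pin_tip in the frame of holder_hole below -0.028 m and angle between pin's own z axis and vertical below 0.25 rad and contact force between the fingers and pin below 0.1 N and value of joint crank below 0.8 rad), for 0.2 s.
2. one turn past the heavy point (value of joint crank above 6.7832 rad), for 0.05 s.
3. two full turns, crank at rest over its mark (value of joint crank between 12.2664 and 12.8664 rad and velocity of joint crank below 0.05 rad/s), for 0.2 s.
At the end, for the whole second after the job is handed in: The crank has been turned two full turns and rests within 0.3 rad (17 degrees) of its index mark, let go; the pin stands in the holder's hole, tip at least 28 mm deep, upright within 0.25 rad, let go (all of step 3 and horizontal distance between pin_tip and holder_hole below 0.009 m and z of pin_tip in the frame of holder_hole below -0.028 m and angle between pin's own z axis and vertical below 0.25 rad and contact force between the fingers and pin below 0.1 N and contact force between the fingers and knob below 0.1 N and velocity of joint crank above -0.05 rad/s and linear speed of pin below 0.02 m/s); the robot touches nothing.
It fails at once if the crank runs ahead, faster than 3.5 rad/s (about 33 turns a minute) (velocity of joint crank above 3.5 rad/s).
It fails at once if the crank is let run backwards, faster than 0.6 rad/s (value of joint crank above 0.5 rad and velocity of joint crank below -0.6 rad/s).
It fails at once if the crank is stopped or loses its pace on the way: smoothed pace (the pace ring's speed) under 0.3 rad/s between the first half turn and the last quarter turn (value of joint crank between 3.14 and 11 rad and angular speed of pace_ring below 0.3 rad/s).
It fails at once if the crank is strained: knob forced more than 2.5 mm in or out on its spring cushion (8 N) (value of joint cushion above 0.0025 m or value of joint cushion below -0.0025 m).
It fails at once if a bystander is disturbed (moved more than 40 mm) (distance of any of pot_a, pot_b, pot_c, wrench, beaker, brush, jar from where it was at the start of the episode above 0.04 m).
It also fails if it takes over 72 s, if anything falls off the work surface, if the arm or the gripper's body presses on something with over 40 N, if the wrist force passes 120 N, or if a joint passes its speed limit or range.

## Working session

There is one attempt and no reset: what is moved stays moved. The work goes in short steps, Python scripts to look and compute and a shell command to move; the robot and the scene stay as the last step left them, time stands still between calls to the robot, and variables do not carry over. Pictures are saved under pics/ and viewed, and the job is handed in when it is done.

```bash
ls -la; mkdir -p pics
cat > h.py <<'E'
import numpy as np, cv2
from cell import manip, optics, ticket, silhouettes, pinpoint
def save(p,n): cv2.imwrite(f'pics/{n}.png',p['image'][:,:,::-1])
def ray(p,uv):
    d=np.array([(uv[0]-p['cx'])/p['fx'],(uv[1]-p['cy'])/p['fy'],1.0]); R=np.array(p['orientation']); d=R@d
    return np.array(p['origin']),d/np.linalg.norm(d)
def tri(rs):
    A=np.zeros((3,3));b=np.zeros(3)
    for o,d in rs:
        P=np.eye(3)-np.outer(d,d);A+=P;b+=P@o
    x=np.linalg.solve(A,b); return x,[np.linalg.norm((np.eye(3)-np.outer(d,d))@(x-o)) for o,d in rs]
def proj(p,X):
    c=np.array(p['orientation']).T@(np.array(X)-np.array(p['origin'])); return np.array([p['fx']*c[0]/c[2]+p['cx'],p['fy']*c[1]/c[2]+p['cy']])
E
python3 - <<'E'
from h import *
np.set_printoptions(precision=4,suppress=True)
s=manip.observe();print(s, manip.grasp_offset)
P={n:optics.get_image(n) for n in('scene','top','wrist')}
for n,p in P.items():
    save(p,n+'0');print(n,p['origin'],p['orientation'],p['fx'],p['cx'],p['cy'])
for o in('pin_head','pin_tip','socket','holder_hole','knob_mid','mill','pin'):
    rs=[]
    for n in('scene','top','wrist'):
        r=pinpoint(P[n],o); print(o,n,[(np.round(x['uv'],1),round(x['confidence'],2)) for x in r[:3]])
        if r and r[0]['confidence']>.4: rs.append(ray(P[n],r[0]['uv']))
    if len(rs)>1: print('   ',tri(rs))
E
```

```text
total 12
drwxr-xr-x  3 agent agent 4096 Dec  6 19:15 .
drwxr-xr-x 23 root  root  4096 Dec  6 19:15 ..
drwxr-xr-x  2 agent agent 4096 Dec  6 19:15 pics
{'clock': 0.0, 'joint_positions': array([-1.3441,  0.3595,  1.5114, -0.    ,  1.2725, -0.1151]), 'joint_vel': array([ 0.0009, -0.0004, -0.0004, -0.0001,  0.0026,  0.0011]), 'joint_efforts': array([ -0.0038, -52.7621, -27.8616,  -0.0008,   0.013 ,   0.    ]), 'tcp_pos': array([ 0.201 , -0.5646,  0.2304]), 'orientation': array([[ 0.9421,  0.3352, -0.0004],
       [ 0.3352, -0.9421,  0.0018],
       [ 0.0002, -0.0018, -1.    ]]), 'ft_force': array([ 0.3043, -0.4269,  0.1076]), 'ft_torque': array([-0.017 ,  0.0127, -0.0199]), 'gripper_width': 0.08564364247752472} 0.0187
scene [ 1.4235 -0.5377  0.9672] [[ 0.5481  0.5193 -0.6556]
 [ 0.8364 -0.3423  0.4281]
 [-0.0021 -0.783  -0.622 ]] 500.08964827462074 327.1425623191669 205.91742409331056
top [ 0.4792 -0.0002  1.3767] [[-0.0212 -0.9951  0.0969]
 [-0.9997  0.0224  0.0104]
 [-0.0125 -0.0967 -0.9952]] 448.10144370702494 317.878892590384 194.53220137725432
wrist [ 0.2717 -0.54    0.3733] [[ 0.33
[... 1139 characters left out ...]
op [(array([409.7, 271.7]), 0.48)]
knob_mid wrist []
    (array([ 0.3841, -0.2298,  0.1704]), [np.float64(0.0031295816755624603), np.float64(0.0031295816755624005)])
mill scene [(array([217.9, 276.9]), 0.97), (array([410.2, 197.8]), 0.75)]
mill top [(array([412.4, 228.6]), 0.98), (array([334.4, 239.8]), 0.3), (array([417.9, 231.4]), 0.17)]
mill wrist []
    (array([ 0.5007, -0.2754,  0.0014]), [np.float64(0.0034830565483707026), np.float64(0.003483056548370728)])
pin scene [(array([353.4, 313.9]), 0.7), (array([202.2, 253.7]), 0.67)]
pin top [(array([441.4, 204. ]), 0.58)]
pin wrist []
    (array([ 0.7018, -0.209 ,  0.0877]), [np.float64(0.1853888273118193), np.float64(0.18538882731181938)])
```

View pics/scene0.png

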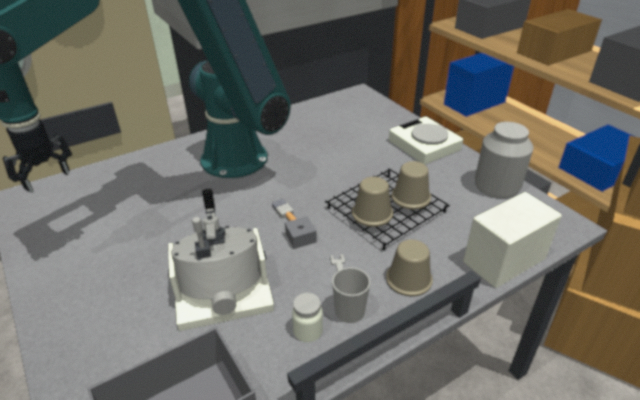

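View pics/top0.png

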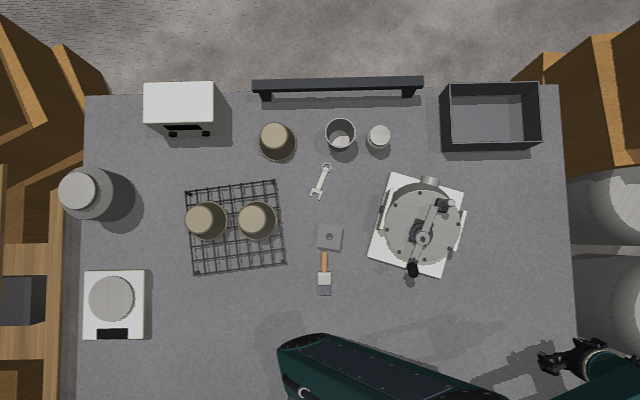

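View pics/wrist0.png

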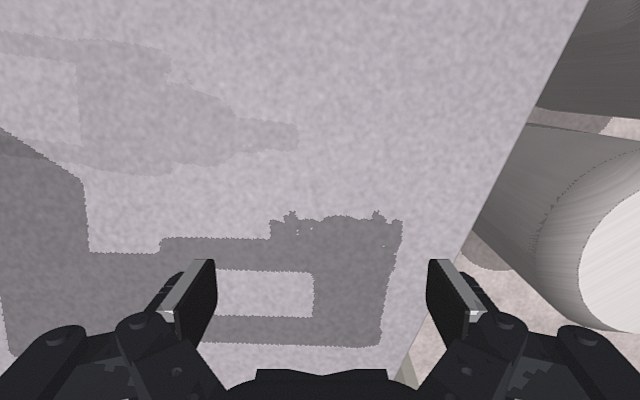

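```bash
cat >> h.py <<'E'
np.set_printoptions(precision=4,suppress=True)
def tgt(pos,R,s=None):
    """shift in units & rotvec units from current measured pose to target"""
    s=s or manip.observe(); R0=np.array(s['orientation'])
    t=R0.T@(np.array(pos)-s['tcp_pos'])/0.04
    w=cv2.Rodrigues(R0.T@R)[0].ravel()*180/np.pi/8
    return np.round(np.r_[t,w],3)
def Rdown(yaw):
    x=np.array([np.cos(yaw),np.sin(yaw),0]);z=np.array([0,0,-1.]);return np.c_[x,np.cross(z,x),z]
E
python3 - <<'E'
from h import *
p=optics.get_image('top')
for uv in((390,171),(466,180),(441,278),(368,258)):
    o,d=ray(p,uv);X=o+d*(.03-o[2])/d[2];print(uv,X)
print(tgt((.43,-.28,.40),Rdown(-.31)))
c=cv2.resize(p['image'][160:290,350:480],None,fx=5,fy=5,interpolation=cv2.INTER_CUBIC)[:600]
cv2.imwrite('pics/topz.png',c[:,:,::-1])
E
python3 -m inch '1.5 -1 -4 0 0 1 85; 3 -2 -4.25 0 0 2 85;4.5 -3 -4.25 0 0 3 85;6 -4 -4.25 0 0 4 85;7 -4.15 -4.25 0 0 4.7 85;7.5 -4.15 -4.25 0 0 4.7 85;7.5 -4.15 -4.25 0 0 4.7 85;7.5 -4.15 -4.25 0 0 4.7 85;7.5 -4.15 -4.25 0 0 4.7 85'
```

```text
(390, 171) [ 0.677  -0.2061  0.03  ]
(466, 180) [ 0.6443 -0.4338  0.03  ]
(441, 278) [ 0.3543 -0.3447  0.03  ]
(368, 258) [ 0.4173 -0.1312  0.03  ]
[ 7.782 -4.801 -4.218 -0.     0.     4.669]
clock: 2.15
tcp_pos: [0.432, -0.3047, 0.4032]
orientation: [[0.953, -0.304, 0.004], [-0.304, -0.953, -0.0], [0.004, -0.001, -1.0]]
ft_force: [-0.1, -0.5, -0.3]
gripper_width: 0.0852
```

View pics/topz.png

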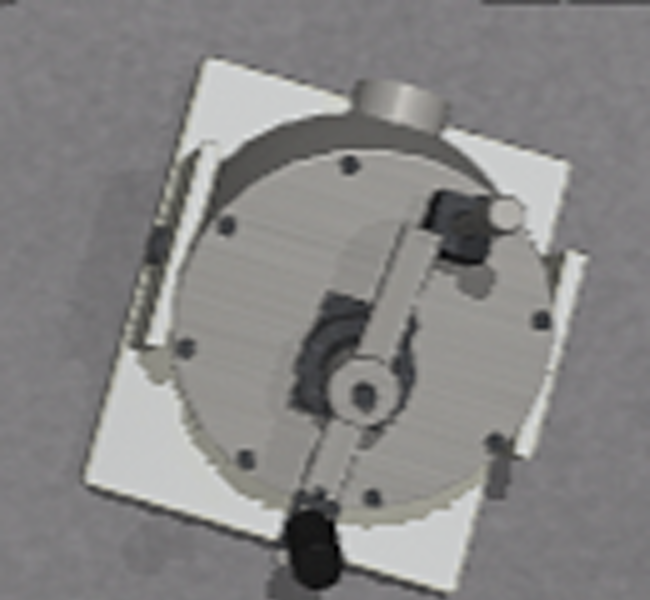

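Run:
```python
from h import *
p=optics.get_image('top');L=[]
for uv in((391,171.6),(463.6,192.4),(441,278.4),(367.4,257)):
    o,d=ray(p,uv);L.append(o+d*(.03-o[2])/d[2])
L=np.array(L);print(L,L.mean(0)); 
for a,b in((0,3),(1,2)): v=L[a]-L[b];print('yaw',np.arctan2(v[1],v[0]),np.linalg.norm(v))
for a,b in((0,1),(3,2)): v=L[a]-L[b];print('yaw',np.arctan2(-v[0],v[1]),np.linalg.norm(v))
w=optics.get_image('wrist');save(w,'wrist1')
s=optics.get_image('scene');save(s,'scene1')
P=dict(top=p,wrist=w,scene=s)
for o in('pin_head','socket','holder_hole','knob_mid','pin_tip','mill'):
    rs=[]
    for n in P:
        r=pinpoint(P[n],o); print(o,n,[(np.round(x['uv'],1),round(x['confidence'],2)) for x in r[:2]])
        if r and r[0]['confidence']>.4: rs.append(ray(P[n],r[0]['uv']))
    if len(rs)>1: print('   ',tri(rs))
```

```text
[[ 0.6751 -0.209   0.03  ]
 [ 0.6069 -0.4246  0.03  ]
 [ 0.3531 -0.3447  0.03  ]
 [ 0.4203 -0.1295  0.03  ]] [ 0.5139 -0.277   0.03  ]
yaw -0.30262092986839856 0.2669300904122652
yaw -0.30518003936469734 0.2660782755054904
yaw -0.30632114912203645 0.22614651584415127
yaw -0.30255042460210885 0.22546404555157004
pin_head top [(array([450.5, 203.2]), 0.38)]
pin_head wrist [(array([284.2,  93.9]), 0.68), (array([282.5,  10. ]), 0.66)]
pin_head scene [(array([193.5, 223.4]), 0.53)]
    (array([ 0.5054, -0.3037,  0.2071]), [np.float64(0.008263002860771947), np.float64(0.008263002860771893)])
socket top [(array([444.8, 201.6]), 0.75)]
socket wrist [(array([289. ,  24.4]), 0.73), (array([272.3, 111.2]), 0.16)]
socket scene [(array([197.3, 248.4]), 0.76)]
    (array([ 0.5658, -0.3245,  0.1835]), [np.float64(0.003171284375213284), np.float64(0.006816262514675232), np.float64(0.0061320512931850165)])
holder_hole top [(array([332.5, 238.2]), 0.81)]
holder_hole wrist [(array([118.1, 169.4]), 0.72)]
holder_hole scene [(array([302. , 226.6]), 0.71)]
    (array([ 0.4833, -0.0189,  0.0427]), [np.flo
[... 296 characters left out ...]
,  0.314 ]), [np.float64(0.048892619410943035), np.float64(0.0736389054261938), np.float64(0.036014336163753435)])
pin_tip top [(array([440.1, 205.7]), 0.66)]
pin_tip wrist [(array([291.7,  30.1]), 0.8)]
pin_tip scene [(array([202.7, 252.9]), 0.77), (array([309.3, 329.6]), 0.18)]
    (array([ 0.5609, -0.3187,  0.1603]), [np.float64(0.0011747089886869973), np.float64(0.0014432682320154573), np.float64(0.0010275217412490049)])
mill top [(array([416.3, 226.5]), 0.78)]
mill wrist [(array([281.5,  94.7]), 0.6)]
mill scene [(array([218.9, 279. ]), 0.55)]
    (array([ 0.5097, -0.2783,  0.007 ]), [np.float64(0.004976825901570426), np.float64(0.006619240495063829), np.float64(0.0027841317353743157)])
```

View pics/wrist1.png

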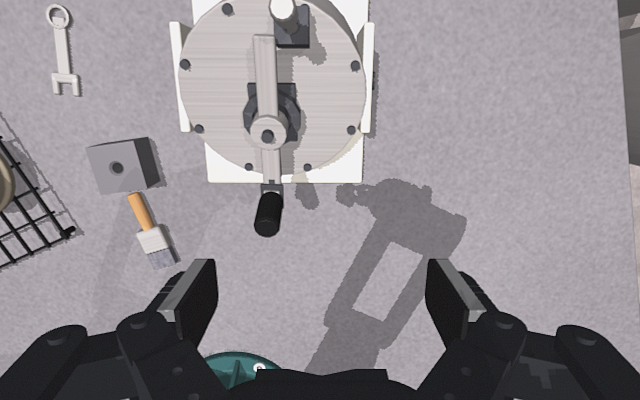

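```bash
python3 -m inch '1 -.3 1 0 0 0 85;1.7 -.5 1.75 0 0 0 85;1.7 -.5 1.75 0 0 0 85;1.7 -.5 1.75 0 0 0 85'
python3 - <<'E'
from h import *
w=optics.get_image('wrist');save(w,'wrist2')
P=dict(wrist=w)
import pickle;pickle.dump({k:v for k,v in w.items()},open('w2.pkl','wb'))
for o in('pin_head','socket','holder_hole','knob_mid','pin_tip'):
    for n in P:
        r=pinpoint(P[n],o); print(o,n,[(np.round(x['uv'],1),round(x['confidence'],2)) for x in r[:2]])
print(w['origin'],w['orientation'])
E
```

```text
clock: 3.6
tcp_pos: [0.4989, -0.3098, 0.33]
orientation: [[0.951, -0.308, -0.003], [-0.308, -0.951, 0.002], [-0.003, -0.001, -1.0]]
ft_force: [-0.6, -0.1, 0.9]
gripper_width: 0.0849
pin_head wrist [(array([301.5, 108.7]), 0.59)]
socket wrist []
holder_hole wrist [(array([108.5, 233.3]), 0.94)]
knob_mid wrist [(array([278.7, 303.9]), 0.96)]
pin_tip wrist []
[ 0.5706 -0.3331  0.4725] [[-0.3089 -0.909  -0.28  ]
 [-0.9511  0.295   0.0915]
 [-0.0006  0.2946 -0.9556]]
```

View pics/wrist2.png

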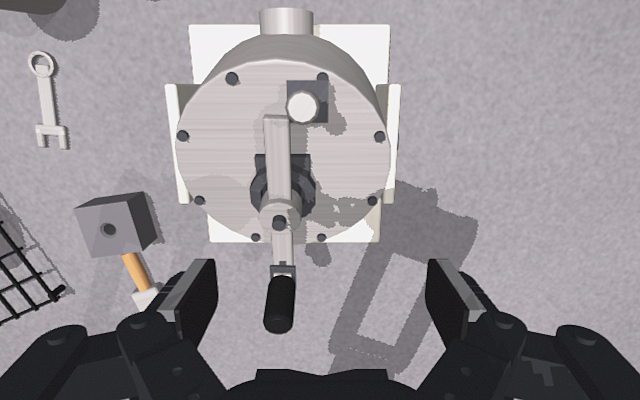

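Run:
```python
from h import *
import pickle
w2=pickle.load(open('w2.pkl','rb'))
w1=dict(w2); 
# wrist1 pose: reconstruct from tool pose
R2=np.array([[0.951,-0.308,-0.003],[-0.308,-0.951,0.002],[-0.003,-0.001,-1]]);t2=np.array([.4989,-.3098,.33])
R1=np.array([[0.953,-0.304,0.004],[-0.304,-0.953,0],[0.004,-0.001,-1]]);t1=np.array([.432,-.3047,.4032])
Rc=R2.T@np.array(w2['orientation']);tc=R2.T@(np.array(w2['origin'])-t2);print('cam in tool',tc,Rc)
w1['orientation']=R1@Rc;w1['origin']=t1+R1@tc
for n,a,b in(('headtop',(282,8),(302,107)),('knobtop',(267,225),(279,320)),('knobnet',(267.6,213.9),(278.7,303.9)),('hole',(117,168.5),(108.5,230))):
    print(n,tri([ray(w1,a),ray(w2,b)]))
o,d=ray(w2,(302,107));print(o+d*(.264-o[2])/d[2])
o,d=ray(w2,(307.5,101.5));print('socket',o+d*(.186-o[2])/d[2])
o,d=ray(w2,(108.5,230));print('hole',o+d*(.045-o[2])/d[2])
o,d=ray(w1,(117,168.5));print('hole',o+d*(.045-o[2])/d[2])
```

```text
cam in tool [ 0.075  -0.0001 -0.1428] [[-0.0008 -0.9562 -0.2916]
 [ 0.9996 -0.0009  0.0002]
 [-0.0004 -0.2913  0.9566]]
headtop (array([ 0.5633, -0.3183,  0.2651]), [np.float64(0.0009021155249359609), np.float64(0.0009021155249357537)])
knobtop (array([ 0.3894, -0.2324,  0.1948]), [np.float64(0.0012770528732754473), np.float64(0.001277052873275488)])
knobnet (array([ 0.3966, -0.2332,  0.1802]), [np.float64(0.0010336825466121492), np.float64(0.0010336825466121823)])
hole (array([ 0.4872, -0.0174,  0.0459]), [np.float64(0.0009599171247391598), np.float64(0.0009599171247390945)])
[ 0.5631 -0.3191  0.264 ]
socket [ 0.5629 -0.3193  0.186 ]
hole [ 0.4866 -0.0177  0.045 ]
hole [ 0.4877 -0.0158  0.045 ]
```

```bash
python3 -m inch '1 -.2 0 0 0 0 85;1.6 -.28 .5 0 0 0 85;1.6 -.28 1.2 0 0 0 85;1.6 -.28 1.9 0 0 0 60;1.6 -.28 2.52 0 0 0 50;1.6 -.28 2.52 0 0 0 50;1.6 -.28 2.52 0 0 0 50'
python3 - <<'E'
from h import *
w=optics.get_image('wrist');save(w,'wrist3');s=manip.observe();print(s['tcp_pos'],s['ft_force'])
R=s['orientation'];print('err tool mm',R.T@(np.array([.5631,-.319,.229])-s['tcp_pos'])*1000)
E
```

```text
clock: 4.6
tcp_pos: [0.5632, -0.3198, 0.2314]
orientation: [[0.951, -0.31, 0.0], [-0.31, -0.951, -0.0], [0.0, 0.0, -1.0]]
ft_force: [0.7, -0.1, 0.6]
gripper_width: 0.0499
[ 0.5639 -0.3202  0.2324] [0.2289 0.7086 0.5488]
err tool mm [-1.1437 -0.8733  3.357 ]
```

View pics/wrist3.png

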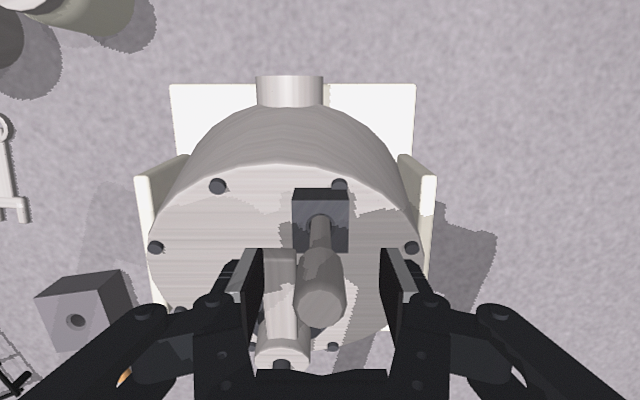

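```bash
python3 -m inch '0 0 .05 0 0 0 12;0 0 .05 0 0 0 12;0 0 .05 0 0 0 12;0 0 .05 0 0 0 12;0 0 .05 0 0 0 12;0 0 .05 0 0 0 12'
python3 -m inch '0 0 -.4 0 0 0 12;0 0 -.9 0 0 0 12;0 0 -1.4 0 0 0 12;0 0 -1.7 0 0 0 12;0 0 -1.7 0 0 0 12'
python3 - <<'E'
from h import *
w=optics.get_image('wrist');save(w,'wrist4');s=manip.observe();print(s['tcp_pos'],s['ft_force'],s['gripper_width'])
s=optics.get_image('scene');save(s,'scene4')
E
```

```text
clock: 5.25
tcp_pos: [0.564, -0.3199, 0.23]
orientation: [[0.951, -0.309, 0.002], [-0.309, -0.951, -0.001], [0.002, 0.001, -1.0]]
ft_force: [-0.3, 1.8, 5.6]
gripper_width: 0.0185
clock: 5.75
tcp_pos: [0.5642, -0.3201, 0.2985]
orientation: [[0.951, -0.309, 0.003], [-0.309, -0.951, -0.002], [0.003, 0.001, -1.0]]
ft_force: [0.6, -0.2, -0.3]
gripper_width: 0.018
[ 0.5635 -0.3197  0.297 ] [-0.5938 -0.1059 -0.6865] 0.01811971330305817
```

View pics/wrist4.png

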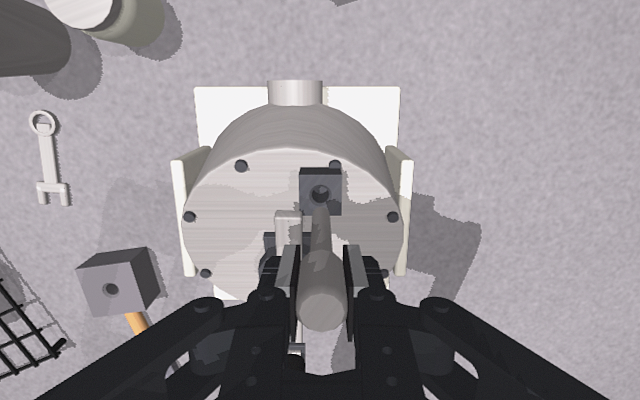

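View pics/scene4.png

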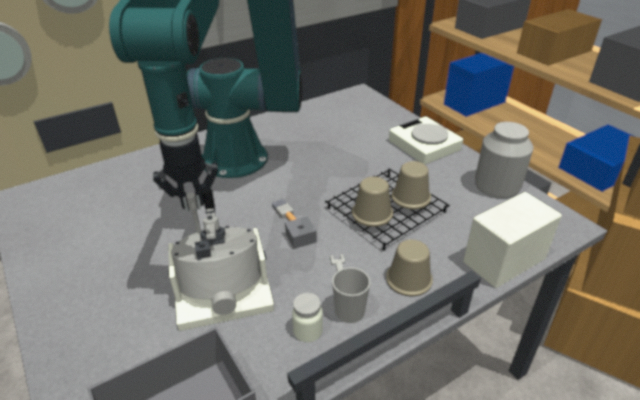

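```bash
python3 -m inch '-.5 -1 0 0 0 0 12;-1.2 -2 0 0 0 0 12;-1.9 -3 0 0 0 0 12;-2.5 -4 .4 0 0 0 12;-3.2 -5 1.2 0 0 0 12;-3.8 -6 2 0 0 0 12;-4.14 -6.59 2.67 0 0 0 12;-4.14 -6.59 2.67 0 0 0 12;-4.14 -6.59 2.67 0 0 0 12;-4.14 -6.59 2.67 0 0 0 12'
python3 - <<'E'
from h import *
w=optics.get_image('wrist');save(w,'wrist5');s=manip.observe();print(s['tcp_pos'],s['ft_force'],s['gripper_width'],s['orientation'])
r=pinpoint(w,'holder_hole');print([(x['uv'],x['confidence']) for x in r])
import pickle;pickle.dump(dict(w),open('w5.pkl','wb'))
for z in(.045,):
  for u in [x['uv'] for x in r]:
    o,d=ray(w,u);print(o+d*(z-o[2])/d[2])
# where should hole px be
print(proj(w,(.4872,-.0172,.045)), 'tip px',proj(w,s['tcp_pos']+s['orientation']@np.array([0,0,.072])))
t=optics.get_image('scene');save(t,'scene5');print([(x['uv'],x['confidence']) for x in pinpoint(t,'pin_tip')],proj(t,s['tcp_pos']+s['orientation']@np.array([0,0,.072])))
c=cv2.resize(w['image'][180:400,200:440],None,fx=2.5,fy=2.5,interpolation=cv2.INTER_CUBIC);cv2.imwrite('pics/w5z.png',c[:,:,::-1])
E
```

```text
clock: 6.85
tcp_pos: [0.4881, -0.0183, 0.1899]
orientation: [[0.951, -0.309, 0.001], [-0.309, -0.951, -0.0], [0.001, 0.0, -1.0]]
ft_force: [-0.2, -0.4, -0.1]
gripper_width: 0.0183
[ 0.4886 -0.0186  0.1903] [-0.1475 -0.1607 -0.725 ] 0.018292235831528274 [[ 0.9507 -0.31    0.0017]
 [-0.31   -0.9507 -0.0006]
 [ 0.0018  0.     -1.    ]]
[([321.2, 186.0], 0.97)]
[ 0.4847 -0.0171  0.045 ]
[320.3303 183.1655] tip px [321.5962 209.9634]
[([298.1, 203.5], 0.5), ([197.7, 246.6], 0.36)] [299.0852 206.4546]
```

View pics/wrist5.png

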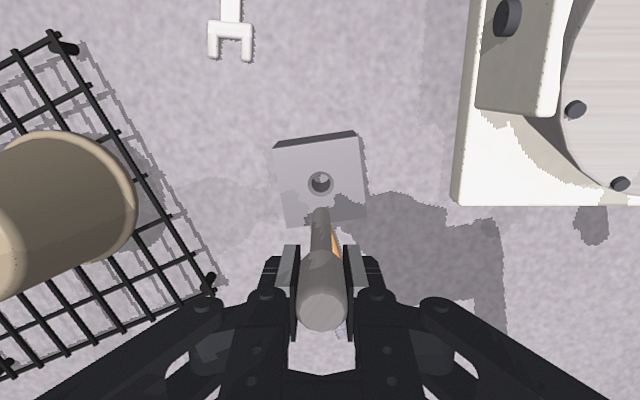

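View pics/w5z.png

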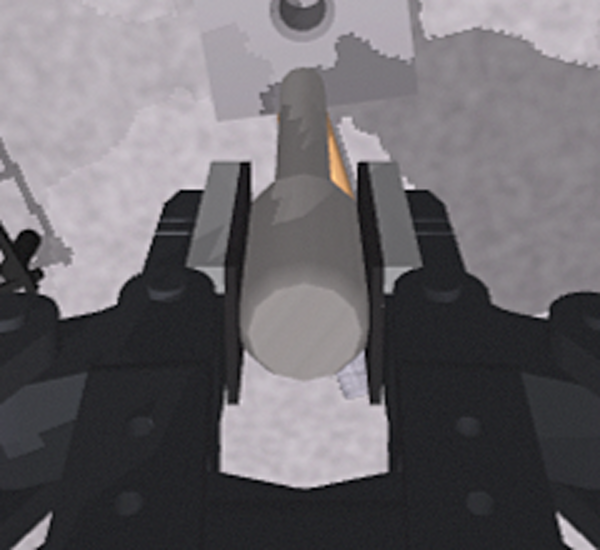

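```bash
python3 -m inch '-.04 -.02 .8 0 0 0 12;-.04 -.02 1.5 0 0 0 12;-.04 -.02 1.7 0 0 0 12;-.04 -.02 1.7 0 0 0 12'
python3 - <<'E'
from h import *
w=optics.get_image('wrist');save(w,'wrist6');s=manip.observe();print(s['tcp_pos'],s['ft_force'])
c=cv2.resize(w['image'][100:300,220:420],None,fx=3,fy=3,interpolation=cv2.INTER_CUBIC);cv2.imwrite('pics/w6z.png',c[:,:,::-1])
E
```

```text
clock: 7.45
tcp_pos: [0.4855, -0.0167, 0.1211]
orientation: [[0.951, -0.31, -0.002], [-0.31, -0.951, 0.0], [-0.002, 0.0, -1.0]]
ft_force: [-1.0, -0.4, -1.2]
gripper_width: 0.0179
[ 0.4864 -0.0167  0.1221] [ 1.3003  0.0587 -1.1471]
```

View pics/w6z.png

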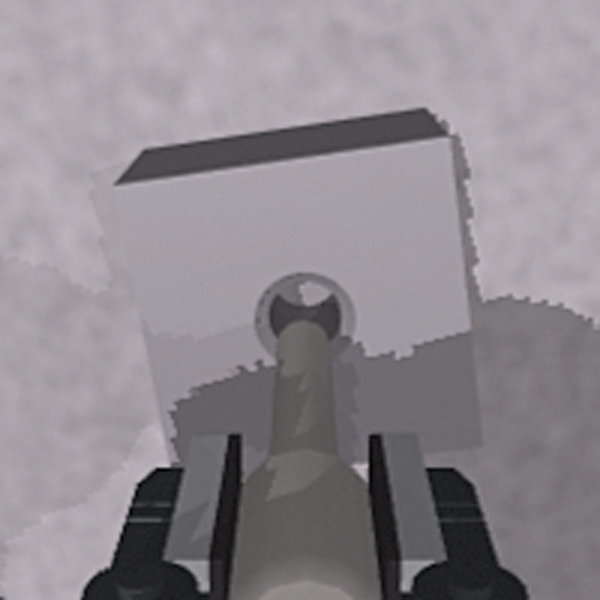

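```bash
python3 -m inch '.03 .01 .3 0 0 0 12;.03 .01 .6 0 0 0 12;.03 .01 .85 0 0 0 12;.03 .01 .92 0 0 0 12;.03 .01 .96 0 0 0 12;.03 .01 .96 0 0 0 12'
python3 - <<'E'
from h import *
w=optics.get_image('wrist');save(w,'wrist7');s=manip.observe();print(s['tcp_pos'],s['ft_force'])
c=cv2.resize(w['image'][100:400,220:420],None,fx=2,fy=2,interpolation=cv2.INTER_CUBIC);cv2.imwrite('pics/w7z.png',c[:,:,::-1])
E
```

```text
clock: 8.1
tcp_pos: [0.487, -0.017, 0.0831]
orientation: [[0.951, -0.309, -0.0], [-0.309, -0.951, 0.0], [-0.0, -0.0, -1.0]]
ft_force: [0.4, -0.9, -0.5]
gripper_width: 0.0183
[ 0.4872 -0.0171  0.0834] [ 0.0895 -0.1714 -0.4198]
```

View pics/w7z.png

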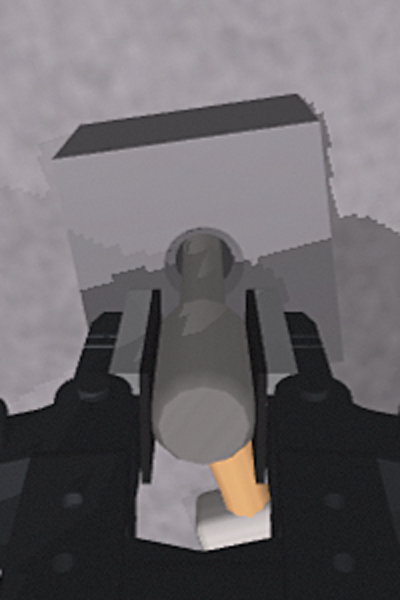

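Pin is in the hole, tip about 33 mm deep and centred. Release it and rise.

```bash
python3 -m inch '0 0 0 0 0 0 50;0 0 0 0 0 0 50;0 0 0 0 0 0 50;0 0 0 0 0 0 50;0 0 0 0 0 0 50'
python3 -m inch '0 0 -1 0 0 0 50;0 0 -2 0 0 0 50;0 0 -3 0 0 0 50;0 0 -4 0 0 0 50;0 0 -4 0 0 0 50'
python3 - <<'E'
from h import *
w=optics.get_image('wrist');save(w,'wrist8');s=manip.observe();print(s['tcp_pos'],s['ft_force'],s['clock'])
t=optics.get_image('scene')
for n in('pin_head','pin_tip'): print(n,[(x['uv'],x['confidence']) for x in pinpoint(w,n)],[(x['uv'],x['confidence']) for x in pinpoint(t,n)], proj(t,(.4872,-.0172,.1)), proj(t,(.4872,-.0172,.01)))
print(proj(w,(.4872,-.0172,.116)))
E
```

```text
clock: 8.65
tcp_pos: [0.4872, -0.0171, 0.0834]
orientation: [[0.951, -0.309, 0.0], [-0.309, -0.951, 0.0], [0.0, -0.0, -1.0]]
ft_force: [-0.6, 0.2, -0.6]
gripper_width: 0.0497
clock: 9.15
tcp_pos: [0.4908, -0.0177, 0.2488]
orientation: [[0.951, -0.309, 0.011], [-0.309, -0.951, -0.002], [0.011, -0.002, -1.0]]
ft_force: [0.5, 0.1, -0.1]
gripper_width: 0.0501
[ 0.4891 -0.0174  0.2461] [-0.671  -0.2685 -0.0067] 9.2
pin_head [] [([297.2, 211.1], 0.59)] [299.5129 211.2101] [300.6598 235.6128]
pin_tip [([321.2, 170.7], 0.94)] [([300.4, 235.2], 0.69), ([370.3, 212.9], 0.19)] [299.5129 211.2101] [300.6598 235.6128]
[322.3613 191.4169]
```

View pics/wrist8.png

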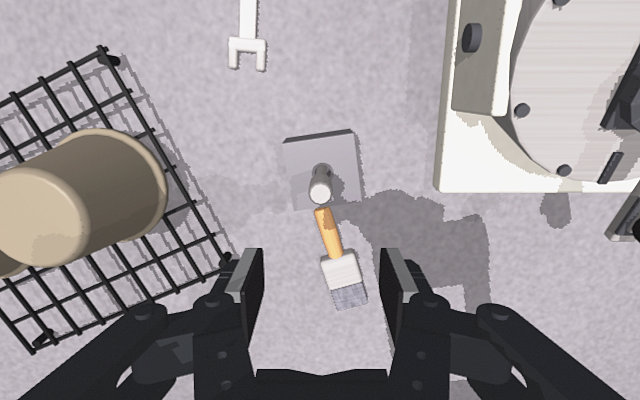

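```bash
cat >> h.py <<'E'
YAW=-0.304
ex=np.array([np.cos(YAW),np.sin(YAW),0]);ey=np.array([-np.sin(YAW),np.cos(YAW),0]);ez=np.array([0,0,1.])
O=np.array([.5125,-.277,0])
c20,s20=np.cos(np.radians(20)),np.sin(np.radians(20))
ax=-s20*ex+c20*ez; up=c20*ex+s20*ez
RM=np.c_[up,-ey,-ax]
E
python3 - <<'E'
from h import *
print(tgt((.4025,-.2425,.28),RM), RM)
E
```

```text
[-0.24   6.009 -0.954  0.016  2.524 -0.074] [[ 0.8966 -0.2993  0.3263]
 [-0.2813 -0.9541 -0.1024]
 [ 0.342  -0.     -0.9397]]
```

```bash
python3 -m inch '0 1 -1 0 .5 0 85;0 2 -1 0 1 0 85;-.1 3 -1 0 1.5 0 85;-.2 4 -1 0 2 0 85;-.24 5 -1 .02 2.52 -.07 85;-.24 6 -.95 .02 2.52 -.07 85;-.24 6 -.95 .02 2.52 -.07 85;-.24 6 -.95 .02 2.52 -.07 85'
cat > look.py <<'E'
from h import *
import sys,pickle
n=sys.argv[1]
w=optics.get_image('wrist');save(w,n);pickle.dump(dict(w),open(n+'.pkl','wb'))
s=manip.observe();print(s['tcp_pos'],s['joint_positions'],s['clock']);print(s['orientation']-RM)
print([(x['uv'],round(x['confidence'],2)) for x in pinpoint(w,'knob_mid')])
c=cv2.resize(w['image'][:400,170:470],None,fx=2,fy=2,interpolation=cv2.INTER_CUBIC)
cv2.imwrite(f'pics/{n}a.png',c[:400,:,::-1]);cv2.imwrite(f'pics/{n}b.png',c[300:,:,::-1])
E
python3 look.py A
```

```text
clock: 10.25
tcp_pos: [0.4027, -0.2429, 0.2801]
orientation: [[0.895, -0.303, 0.327], [-0.286, -0.953, -0.101], [0.342, -0.003, -0.94]]
ft_force: [0.4, 1.5, 0.0]
gripper_width: 0.0852
[ 0.4032 -0.2419  0.2802] [-0.8282 -0.0546  1.9545  0.2148  0.948   0.9489] 10.3
[[-0.0009 -0.0016  0.0011]
 [-0.0023  0.0005  0.0018]
 [ 0.0005 -0.0027  0.0002]]
[([311.5, 262.0], 0.88)]
```

View pics/A.png

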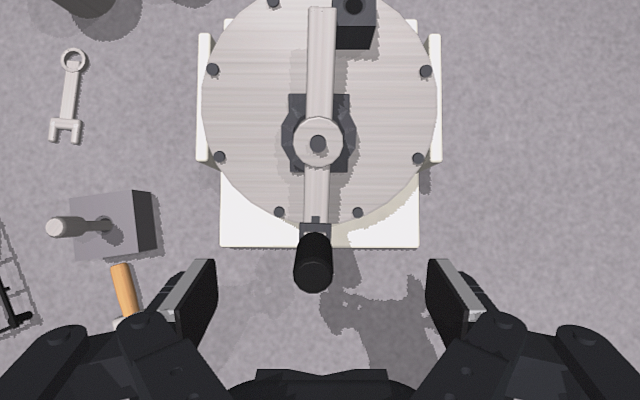

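```bash
python3 -m inch '.7 .3 -.5 0 0 0 85;1.4 .3 -.5 0 0 0 85;1.4 .3 -.5 0 0 0 85;1.4 .3 -.5 0 0 0 85'
python3 look.py B
```

```text
clock: 10.75
tcp_pos: [0.4442, -0.2657, 0.3187]
orientation: [[0.897, -0.296, 0.328], [-0.279, -0.955, -0.1], [0.343, -0.002, -0.939]]
ft_force: [-0.1, 0.1, -0.5]
gripper_width: 0.0851
[ 0.4434 -0.2654  0.3182] [-0.7933 -0.0129  1.8164  0.1912  1.0364  1.0069] 10.8
[[ 0.0004  0.0024  0.0011]
 [ 0.0015 -0.0007  0.0028]
 [ 0.0002 -0.0023  0.0001]]
[([300.3, 308.0], 0.56)]
```

View pics/Bb.png

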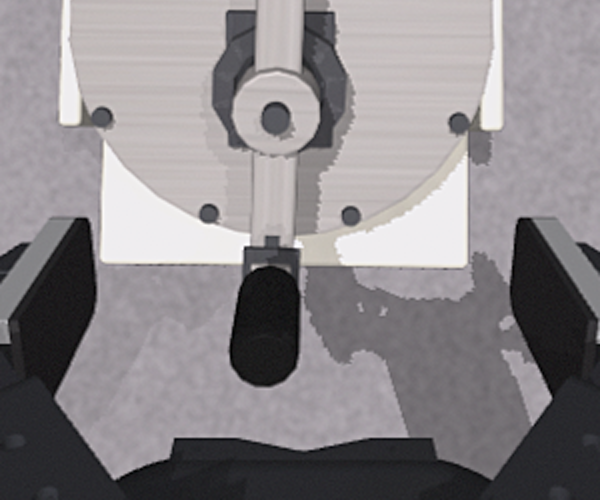

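View pics/Ba.png

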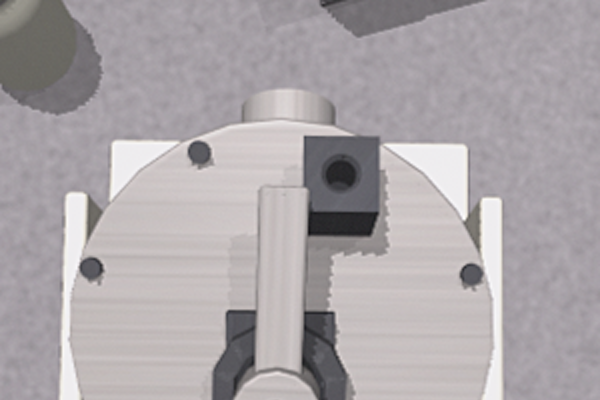

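View pics/Ab.png

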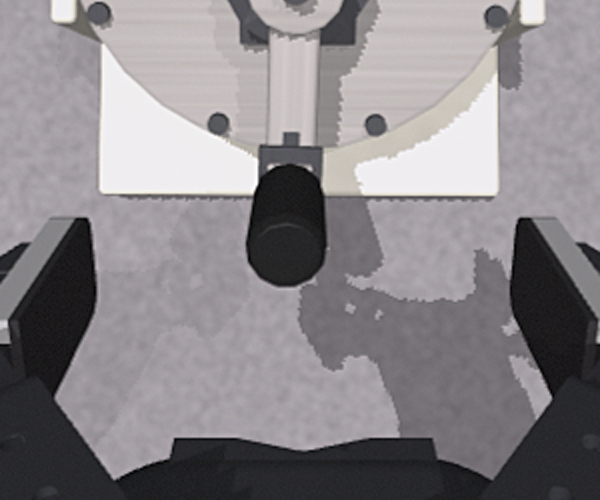

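View pics/Aa.png

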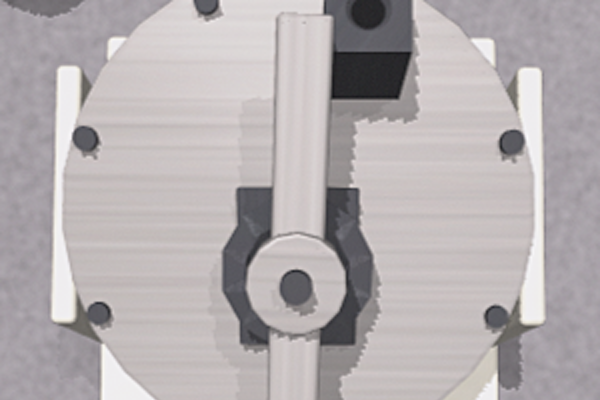

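```bash
cat > geo.py <<'E'
from h import *
import pickle
A=pickle.load(open('A.pkl','rb'));B=pickle.load(open('B.pkl','rb'))
q={}
for n,a,b in(('knobtop',(313.5,275),(302.5,326)),('screw',(318,143.5),(307.7,209)),('cap',(318.2,141.5),(308.2,206.7)),('tail',(321.5,7),(311.7,93.5)),('socket',(354,5.5),(341.3,87)),('knobnet',(311.5,262),(300.3,308))):
    X,e=tri([ray(A,a),ray(B,b)]);q[n]=X
    m=X-O;print(n,X,np.array(e)*1000,'mill',m@ex,m@ey,m[2],'| RM',RM.T@X)
for n in('knobtop','tail'):
    d=RM.T@(q[n]-q['screw']);print(n,'rel screw',d,'r',np.hypot(d[0],d[1]))
E
python3 geo.py
```

```text
knobtop [ 0.3856 -0.2316  0.1881] [0.047 0.047] mill -0.1346496668660278 0.005355510384378286 0.1880660730291479 | RM [ 0.4752  0.1055 -0.0272]
screw [ 0.4735 -0.2628  0.1837] [0.0949 0.0949] mill -0.04143485328160576 0.0018520881583037056 0.1836708869229342 | RM [0.5613 0.109  0.0088]
cap [ 0.4753 -0.2636  0.1811] [0.1869 0.1869] mill -0.039465037925069724 0.0016357404802538745 0.1811395997404888 | RM [0.5623 0.1093 0.0119]
tail [ 0.5585 -0.2929  0.2027] [0.3508 0.3508] mill 0.048680648780839074 -0.001365059724236086 0.20267057996864962 | RM [0.6525 0.1123 0.0218]
socket [ 0.5628 -0.3194  0.1843] [0.4899 0.4899] mill 0.06066377811695627 -0.025425032646604166 0.184283865757224 | RM [0.6575 0.1363 0.0432]
knobnet [ 0.3906 -0.2297  0.1498] [0.7519 0.7519] mill -0.13042097236953393 0.008637067482697802 0.14979982244394718 | RM [0.4661 0.1023 0.0102]
knobtop rel screw [-0.0861 -0.0035 -0.036 ] r 0.08616128645069221
tail rel screw [0.0912 0.0032 0.013 ] r 0.09123588901003571
```

Run:
```python
from h import *
print(tgt(np.array((.3865,-.2318,.190))+.05*ax,RM))
```

```text
[-2.6   -0.38   1.211 -0.02  -0.     0.006]
```

```bash
python3 -m inch '-1 -.2 .4 0 0 0 85;-2 -.38 1 0 0 0 85;-2.6 -.38 1.2 0 0 0 85;-2.6 -.38 1.2 0 0 0 85;-2.6 -.38 1.2 0 0 0 85'
python3 look.py C
python3 - <<'E'
from h import *
s=optics.get_image('scene')
K=np.array((.3865,-.2318,.190))
for k in(0,.01,-.05): print(k,proj(s,K+k*ax))
c=cv2.resize(s['image'][160:260,150:290],None,fx=5,fy=5,interpolation=cv2.INTER_CUBIC);cv2.imwrite('pics/sC.png',c[:,:,::-1])
E
```

```text
clock: 11.35
tcp_pos: [0.3706, -0.2283, 0.2384]
orientation: [[0.895, -0.3, 0.329], [-0.283, -0.954, -0.102], [0.345, -0.001, -0.939]]
ft_force: [0.4, 0.0, 0.6]
gripper_width: 0.085
[ 0.3717 -0.2294  0.2394] [-0.8762 -0.0622  2.0764  0.2538  0.8425  0.8572] 11.4
[[-0.0018 -0.0009  0.0041]
 [-0.0004  0.0003 -0.0014]
 [ 0.0043 -0.0002  0.0016]]
[([318.3, 212.7], 0.76)]
0 [207.0074 192.4951]
0.01 [206.3344 188.8185]
-0.05 [210.3222 210.603 ]
```

View pics/Cb.png

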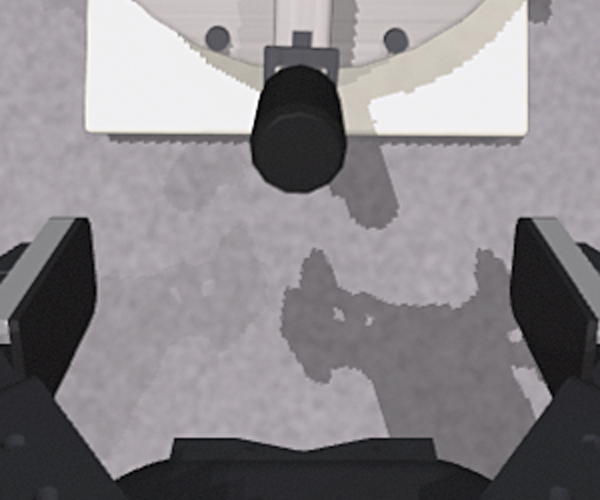

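View pics/sC.png

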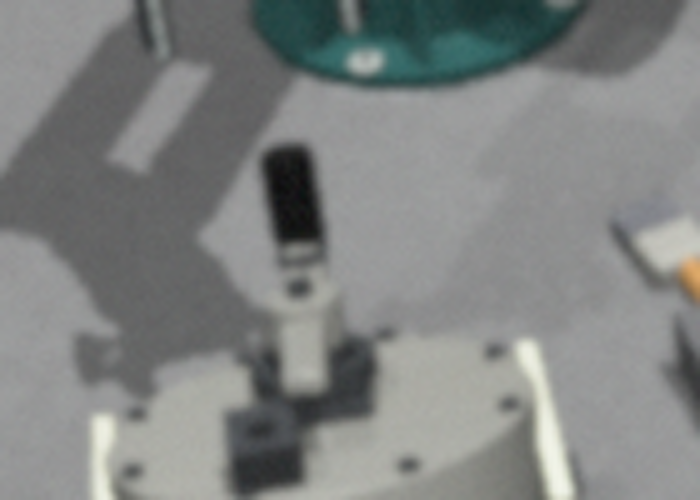

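View pics/Ca.png

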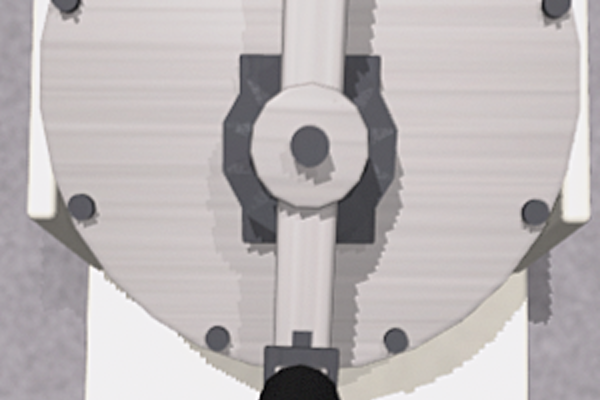

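```bash
cat > geo2.py <<'E'
from h import *
import pickle
from scipy.optimize import least_squares
V=[pickle.load(open(n+'.pkl','rb')) for n in 'ABC']
obs={'knobtop':[(313.5,275),(302.5,326),(319,225.5)],'screw':[(318,143.5),(307.7,209),(325,72.5)],'cap':[(318.2,141.5),(308.2,206.7),(324.7,72)]}
q={}
for n,o in obs.items():
    X,e=tri([ray(v,u) for v,u in zip(V,o)]);q[n]=X
    print(n,X,[proj(v,X)-np.array(u) for v,u in zip(V,o)],'RM',RM.T@X)
# knob outline fit: disk of radius 14 at top; extremes: left,right x and bottom y of the outline (zoom coords)
ext=[(247,326,287),(230,300,386),(250,346,193)]
def f(x):
    r=[]
    for v,(l,rr,b) in zip(V,ext):
        t=np.linspace(0,2*np.pi,121)
        P=np.array([proj(v,x+.014*(np.cos(a)*up+np.sin(a)*ey)) for a in t])
        r+=[P[:,0].min()-(l/2+170),P[:,0].max()-(rr/2+170),P[:,1].max()-(b+300)/2]
    return r
s=least_squares(f,q['knobtop']);print('fit',s.x,np.round(s.fun,2),'RM',RM.T@s.x)
K=s.x
for n in('screw','cap'):
    d=RM.T@(K-q[n]);print(d,np.hypot(d[0],d[1]),np.arctan2(-d[1],-d[0]))
print('TCP rel',RM.T@(manip.observe()['tcp_pos']-K))
E
python3 geo2.py
```

```text
knobtop [ 0.3861 -0.2318  0.1903] [array([ 0.0696, -0.2843]), array([-0.1325,  0.1154]), array([0.0949, 0.1866])] RM [ 0.4765  0.1056 -0.029 ]
screw [ 0.4734 -0.2629  0.1852] [array([ 0.2557, -0.2254]), array([-0.058 ,  0.1058]), array([-0.2264,  0.1326])] RM [0.5617 0.1091 0.0074]
cap [ 0.4754 -0.2636  0.181 ] [array([0.2006, 0.0579]), array([-0.264 , -0.0506]), array([ 0.1179, -0.0008])] RM [0.5623 0.1092 0.012 ]
fit [ 0.3866 -0.232   0.1942] [-0.66  1.09 -0.47 -0.83  0.09 -0.93 -0.56  0.74  1.07] RM [ 0.4783  0.1056 -0.0325]
[-0.0834 -0.0035 -0.0399] 0.0834811789456953 0.042306343206443414
[-0.084  -0.0036 -0.0446] 0.08403734745879422 0.04286206495757405
TCP rel [ 0.0021  0.0023 -0.0478]
```

```bash
python3 -m inch '-.05 -.06 .6 0 0 0 85;-.05 -.06 1.2 0 0 0 80;-.05 -.06 1.8 0 0 0 70;-.05 -.06 2.12 0 0 0 60;-.05 -.06 2.12 0 0 0 50;-.05 -.06 2.12 0 0 0 50'
python3 look.py D;  python3 - <<'E'
from h import *
s=manip.observe();print(RM.T@s['tcp_pos'],s['ft_force'])
s=optics.get_image('scene')
c=cv2.resize(s['image'][160:260,150:290],None,fx=5,fy=5,interpolation=cv2.INTER_CUBIC);cv2.imwrite('pics/sD.png',c[:,:,::-1])
E
```

```text
clock: 12.1
tcp_pos: [0.3985, -0.235, 0.1587]
orientation: [[0.895, -0.299, 0.33], [-0.281, -0.954, -0.102], [0.345, -0.001, -0.939]]
ft_force: [-0.0, -0.8, -0.3]
gripper_width: 0.0506
[ 0.3985 -0.2351  0.1591] [-0.8249  0.117   2.1519  0.3168  0.5868  0.8106] 12.15
[[-0.0014 -0.      0.0038]
 [ 0.0003  0.     -0.0008]
 [ 0.0038 -0.0004  0.0014]]
[([323.6, 285.1], 0.73)]
[0.4778 0.1051 0.0045] [ 0.3742 -0.405   0.0187]
```

View pics/D.png

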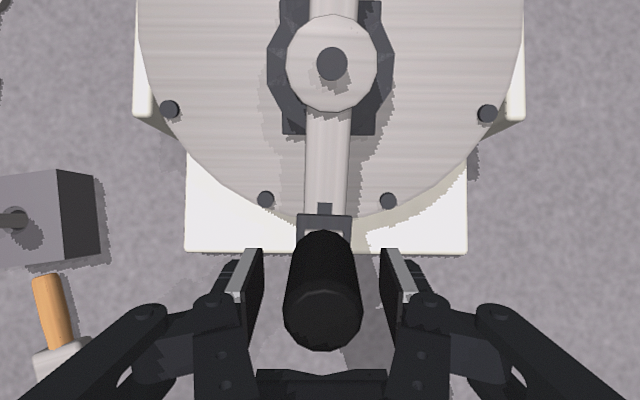

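View pics/sD.png

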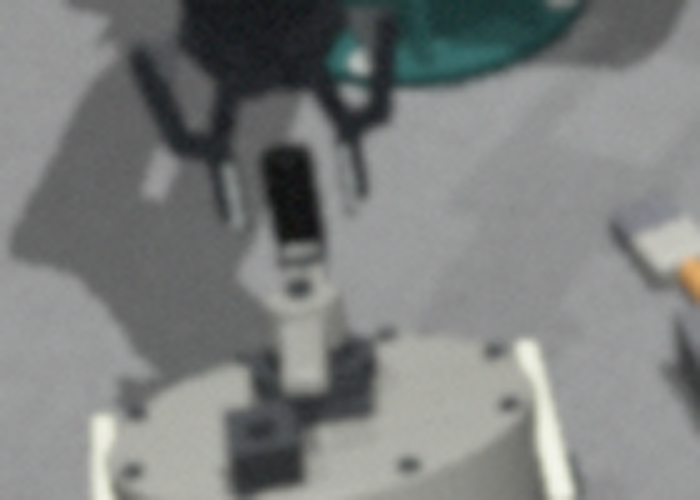

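```bash
python3 -m inch '0 0 0 0 0 0 40;0 0 0 0 0 0 32;0 0 0 0 0 0 22;0 0 0 0 0 0 22;0 0 0 0 0 0 22'
python3 -m inch '0 0 0 0 0 0 20;0 0 0 0 0 0 20'
cat > feel.py <<'E'
from h import *
import sys
# center estimate in RM frame xy, R
cx,cy=map(float,sys.argv[1:3])
L=[manip.observe() for _ in range(1)]
s=L[0];p=RM.T@s['tcp_pos'];f=RM.T@s['ft_force']
d=p[:2]-[cx,cy];th=np.arctan2(-d[1],-d[0]);r=np.hypot(*d)
rad=d/r;tan=np.array([np.sin(th),-np.cos(th)])
print('clk',s['clock'],'p',p,'th %.3f r %.4f'%(th,r),'F',f,'Frad %.2f Ftan %.2f Fz %.2f'%(f[:2]@rad,f[:2]@tan,f[2]),'w',round(s['gripper_width']*1000,1),'j',s['joint_positions'])
open('feel.log','a').write(' '.join(map(str,[s['clock'],*p,*f]))+'\n')
E
python3 feel.py .562 .1092
```

```text
clock: 12.75
tcp_pos: [0.3979, -0.235, 0.1588]
orientation: [[0.895, -0.3, 0.33], [-0.281, -0.954, -0.104], [0.346, -0.0, -0.938]]
ft_force: [-3.8, -0.9, 6.2]
gripper_width: 0.0264
clock: 12.95
tcp_pos: [0.3979, -0.235, 0.1588]
orientation: [[0.895, -0.3, 0.33], [-0.281, -0.954, -0.104], [0.346, -0.0, -0.938]]
ft_force: [-3.4, -0.1, 6.1]
gripper_width: 0.0264
clk 12.95 p [0.4772 0.1051 0.0047] th 0.048 r 0.0849 F [-0.9736  1.1396 -6.8477] Frad 0.92 Ftan -1.19 Fz -6.85 w 26.4 j [-0.8255  0.1166  2.1532  0.3167  0.5857  0.8103]
```

```bash
cat > plan.py <<'E'
# usage: plan.py "dx dy" (last typed row, units) "deg increments..."   ; logs feel, fits circle, prints next rows
from h import *
import sys,json,os
from scipy.optimize import least_squares
st=json.load(open('st.json')) if os.path.exists('st.json') else None
s=manip.observe();p=RM.T@s['tcp_pos'];f=RM.T@s['ft_force']
if st is None: st=dict(p0=list(p[:2]),off=[0,0],thc=None,log=[],turn=0)
last=np.array([float(v) for v in sys.argv[1].split()])*.04
st['off']=list(np.array(st['off'])+last)
Pc=np.array(st['p0'])+st['off']
st['log'].append([s['clock'],*p,*f])
L=np.array(st['log'])
prior=np.array([.5615,.1088,.0845]);sg=np.array([.0012,.0015,.0015])
def res(x):
    d=L[:,1:3]-x[:2];r=np.hypot(d[:,0],d[:,1]);fr=(L[:,4:6]*d).sum(1)/r
    return np.r_[(r+fr/3200-x[2])/.0003,(x-prior)/sg]
x=least_squares(res,prior).x
d=L[:,1:3]-x[:2];r=np.hypot(d[:,0],d[:,1]);fr=(L[:,4:6]*d).sum(1)/r
th=np.unwrap(np.arctan2(-d[:,1],-d[:,0]))
tn=np.c_[np.sin(th),-np.cos(th)];ft=(L[:,4:6]*tn).sum(1)
print('C %.4f %.4f R %.4f'%tuple(x),'resid mm',np.round(res(x)[:len(L)]*.3,2)[-8:])
print('clk %.2f th %.3f Frad %.2f (stretch %.2f mm) Ftan %.2f Fz %.2f  cmd-meas mm %s w %.1f'%(s['clock'],th[-1],fr[-1],-fr[-1]/3.2,ft[-1],f[2],np.round((Pc-p[:2])*1000,2),s['gripper_width']*1000))
dc=Pc-x[:2];thc=np.arctan2(-dc[1],-dc[0]);thc+=2*np.pi*np.round((th[-1]-thc)/2/np.pi)
e=Pc-(x[:2]+np.hypot(*dc)*0-x[2]*np.array([np.cos(thc),np.sin(thc)]))
lagr=(Pc-p[:2])@(dc/np.hypot(*dc))
print('thc %.3f (%.1f deg) radial cmd err mm %.2f'%(thc,np.degrees(thc),1000*(np.hypot(*dc)-x[2])), 'speed', np.linalg.norm(RM.T@np.zeros(3)))
out=[];t=thc
for k,g in enumerate(sys.argv[2].split()):
    t+=np.radians(float(g));b=max(0,1-(k+1)/3)
    T=x[:2]-x[2]*np.array([np.cos(t),np.sin(t)])+b*e
    o=(T-Pc)/.04;out.append('%.2f %.2f 0 0 0 0 20'%tuple(o))
print(';'.join(out))
if len(sys.argv)<4: json.dump(st,open('st.json','w'))
E
rm -f st.json; python3 plan.py "0 0" "1.5 3 4.5 5 5"
```

```text
C 0.5614 0.1088 R 0.0846 resid mm [0.]
clk 12.95 th 0.044 Frad 0.92 (stretch -0.29 mm) Ftan -1.18 Fz -6.85  cmd-meas mm [0. 0.] w 26.4
thc 0.044 (2.5 deg) radial cmd err mm -0.28 speed 0.0
0.00 -0.06 0 0 0 0 20;0.01 -0.17 0 0 0 0 20;0.03 -0.33 0 0 0 0 20;0.08 -0.51 0 0 0 0 20;0.14 -0.68 0 0 0 0 20
```

```bash
python3 -m inch '0 -.06 0 0 0 0 20;.01 -.17 0 0 0 0 20;.03 -.33 0 0 0 0 20;.08 -.51 0 0 0 0 20'; python3 plan.py ".08 -.51" "5 5 5 5"
```

```text
clock: 13.35
tcp_pos: [0.4068, -0.2171, 0.1599]
orientation: [[0.895, -0.3, 0.33], [-0.281, -0.954, -0.105], [0.346, 0.001, -0.938]]
ft_force: [-5.7, -4.3, 4.1]
gripper_width: 0.0267
C 0.5614 0.1091 R 0.0846 resid mm [ 0.05 -0.05]
clk 13.35 th 0.285 Frad 0.73 (stretch -0.23 mm) Ftan -6.26 Fz -5.29  cmd-meas mm [-0.14 -0.7 ] w 26.7
thc 0.292 (16.7 deg) radial cmd err mm 0.06 speed 0.0
0.06 -0.17 0 0 0 0 20;0.14 -0.34 0 0 0 0 20;0.23 -0.50 0 0 0 0 20;0.33 -0.66 0 0 0 0 20
```

```bash
python3 -m inch '.06 -.17 0 0 0 0 20;.14 -.34 0 0 0 0 20;.23 -.5 0 0 0 0 20;.33 -.66 0 0 0 0 20'; python3 plan.py ".33 -.66" "5 5 5 5 5"
```

```text
clock: 13.75
tcp_pos: [0.4259, -0.1952, 0.1641]
orientation: [[0.896, -0.299, 0.328], [-0.281, -0.954, -0.104], [0.344, 0.001, -0.939]]
ft_force: [-7.5, -6.1, 4.0]
gripper_width: 0.0266
C 0.5614 0.1093 R 0.0845 resid mm [ 0.05 -0.01 -0.03]
clk 13.75 th 0.636 Frad -1.85 (stretch 0.58 mm) Ftan -8.65 Fz -5.55  cmd-meas mm [ 0.66 -0.43] w 26.6
thc 0.645 (36.9 deg) radial cmd err mm 0.28 speed 0.0
0.12 -0.14 0 0 0 0 20;0.25 -0.27 0 0 0 0 20;0.39 -0.39 0 0 0 0 20;0.54 -0.50 0 0 0 0 20;0.70 -0.59 0 0 0 0 20
```

```bash
python3 -m inch '.12 -.14 0 0 0 0 20;.25 -.27 0 0 0 0 20;.39 -.39 0 0 0 0 20;.54 -.5 0 0 0 0 20'; python3 plan.py ".54 -.5" "5 5 5 5 5"
```

```text
clock: 14.15
tcp_pos: [0.4499, -0.1816, 0.1707]
orientation: [[0.897, -0.299, 0.326], [-0.28, -0.954, -0.103], [0.342, 0.001, -0.94]]
ft_force: [-11.4, -6.2, 3.7]
gripper_width: 0.0265
C 0.5614 0.1092 R 0.0846 resid mm [ 0.06 -0.02 -0.06  0.02]
clk 14.15 th 0.968 Frad -3.61 (stretch 1.13 mm) Ftan -11.27 Fz -6.57  cmd-meas mm [ 2.33 -0.27] w 26.5
thc 0.993 (56.9 deg) radial cmd err mm 0.08 speed 0.0
0.16 -0.09 0 0 0 0 20;0.33 -0.17 0 0 0 0 20;0.50 -0.24 0 0 0 0 20;0.68 -0.29 0 0 0 0 20;0.86 -0.32 0 0 0 0 20
```

```bash
python3 - <<'E'
t=open('plan.py').read()
a=t.index("out=[];t=thc");b=t.index("if len(sys.argv)<4")
t=t[:a]+'''out=[];t=th[-1];pm=p[:2]
e=pm-(x[:2]-x[2]*np.array([np.cos(t),np.sin(t)]))
for k,g in enumerate(sys.argv[2].split()):
    t+=np.radians(float(g));bl=max(0,1-(k+1)/2)
    T=x[:2]-x[2]*np.array([np.cos(t),np.sin(t)])+bl*e
    o=(T-pm)/.04;out.append('%.2f %.2f 0 0 0 0 20'%tuple(o))
print(';'.join(out))
'''+t[b:]
open('plan.py','w').write(t)
E
cp st.json st_bak.json; python3 plan.py "0 0" "5 5 5 5" x
```

```text
C 0.5614 0.1092 R 0.0846 resid mm [ 0.06 -0.02 -0.06  0.01  0.01]
clk 14.15 th 0.968 Frad -3.61 (stretch 1.13 mm) Ftan -11.27 Fz -6.57  cmd-meas mm [ 2.33 -0.27] w 26.5
thc 0.993 (56.9 deg) radial cmd err mm 0.07 speed 0.0
0.16 -0.09 0 0 0 0 20;0.34 -0.16 0 0 0 0 20;0.51 -0.23 0 0 0 0 20;0.68 -0.28 0 0 0 0 20
```

```bash
python3 -m inch '.16 -.09 0 0 0 0 20;.34 -.16 0 0 0 0 20;.51 -.23 0 0 0 0 20'; python3 plan.py ".51 -.23" "5 5 5 5 5"
```

```text
clock: 14.45
tcp_pos: [0.4694, -0.1777, 0.1769]
orientation: [[0.898, -0.298, 0.323], [-0.281, -0.954, -0.101], [0.338, 0.0, -0.941]]
ft_force: [-15.1, -4.5, 5.4]
gripper_width: 0.0268
C 0.5611 0.1093 R 0.0843 resid mm [ 0.02 -0.03 -0.    0.16 -0.15]
clk 14.45 th 1.215 Frad -4.60 (stretch 1.44 mm) Ftan -12.88 Fz -9.56  cmd-meas mm [4.24 0.08] w 26.8
thc 1.262 (72.3 deg) radial cmd err mm -0.17 speed 0.0
0.18 -0.04 0 0 0 0 20;0.37 -0.07 0 0 0 0 20;0.55 -0.09 0 0 0 0 20;0.73 -0.10 0 0 0 0 20;0.92 -0.09 0 0 0 0 20
```

```bash
python3 -m inch '.18 -.03 0 0 0 0 20;.37 -.06 0 0 0 0 20;.55 -.08 0 0 0 0 20'; python3 plan.py ".55 -.08" "5 5 5 5 5"
```

```text
clock: 14.75
tcp_pos: [0.4884, -0.1795, 0.1835]
orientation: [[0.899, -0.298, 0.32], [-0.282, -0.954, -0.098], [0.335, -0.002, -0.942]]
ft_force: [-15.6, 1.7, 7.0]
gripper_width: 0.0266
C 0.5611 0.1093 R 0.0843 resid mm [ 0.02 -0.03 -0.    0.16 -0.15 -0.  ]
clk 14.75 th 1.453 Frad -1.63 (stretch 0.51 mm) Ftan -12.29 Fz -11.84  cmd-meas mm [6.39 0.86] w 26.6
thc 1.528 (87.6 deg) radial cmd err mm -0.87 speed 0.0
0.18 -0.01 0 0 0 0 20;0.37 0.00 0 0 0 0 20;0.55 0.02 0 0 0 0 20;0.73 0.05 0 0 0 0 20;0.91 0.10 0 0 0 0 20
```

```bash
python3 -m inch '.18 -.01 -.01 0 0 0 20;.37 0 -.02 0 0 0 20;.55 .02 -.03 0 0 0 20'; python3 plan.py ".55 .02" "5 5 5 5 5"
```

```text
clock: 15.05
tcp_pos: [0.5062, -0.1852, 0.1908]
orientation: [[0.9, -0.298, 0.317], [-0.282, -0.954, -0.096], [0.331, -0.003, -0.944]]
ft_force: [-13.2, 1.0, -3.2]
gripper_width: 0.0268
C 0.5602 0.1088 R 0.0833 resid mm [ 0.02 -0.1  -0.08  0.19  0.03  0.37 -0.48]
clk 15.05 th 1.702 Frad -4.70 (stretch 1.47 mm) Ftan -12.70 Fz -1.45  cmd-meas mm [8.37 1.48] w 26.8
thc 1.803 (103.3 deg) radial cmd err mm 1.04 speed 0.0
0.18 0.04 0 0 0 0 20;0.35 0.10 0 0 0 0 20;0.52 0.17 0 0 0 0 20;0.69 0.24 0 0 0 0 20;0.84 0.33 0 0 0 0 20
```

```bash
python3 -m inch '.18 .05 0 0 0 0 20;.35 .11 0 0 0 0 20;.52 .17 0 0 0 0 20'; python3 plan.py ".52 .17" "5 5 5 5 5"
```

```text
clock: 15.35
tcp_pos: [0.5229, -0.1968, 0.1977]
orientation: [[0.9, -0.299, 0.317], [-0.283, -0.954, -0.095], [0.331, -0.005, -0.944]]
ft_force: [-11.2, 5.5, -0.1]
gripper_width: 0.0265
C 0.5599 0.1086 R 0.0830 resid mm [ 0.04 -0.11 -0.12  0.17  0.04  0.43 -0.36 -0.16]
clk 15.35 th 1.961 Frad -2.66 (stretch 0.83 mm) Ftan -11.42 Fz -4.14  cmd-meas mm [8.61 2.28] w 26.5
thc 2.065 (118.3 deg) radial cmd err mm 2.30 speed 0.0
0.16 0.08 0 0 0 0 20;0.31 0.18 0 0 0 0 20;0.46 0.29 0 0 0 0 20;0.60 0.40 0 0 0 0 20;0.73 0.53 0 0 0 0 20
```

```bash
python3 -m inch '.16 .08 0 0 0 0 20;.31 .18 0 0 0 0 20;.46 .29 0 0 0 0 20'; python3 plan.py ".46 .29" "5 5 5 5 5"
```

```text
clock: 15.65
tcp_pos: [0.5367, -0.2128, 0.2043]
orientation: [[0.9, -0.299, 0.318], [-0.283, -0.954, -0.094], [0.332, -0.006, -0.943]]
ft_force: [-8.4, 8.3, 0.2]
gripper_width: 0.0265
C 0.5600 0.1087 R 0.0831 resid mm [-0.11 -0.11  0.18  0.05  0.43 -0.38 -0.2   0.06]
clk 15.65 th 2.226 Frad -1.65 (stretch 0.52 mm) Ftan -11.05 Fz -3.73  cmd-meas mm [7.81 2.77] w 26.5
thc 2.317 (132.8 deg) radial cmd err mm 3.50 speed 0.0
0.13 0.12 0 0 0 0 20;0.26 0.26 0 0 0 0 20;0.37 0.40 0 0 0 0 20;0.48 0.54 0 0 0 0 20;0.57 0.70 0 0 0 0 20
```

```bash
python3 -m inch '.13 .12 0 0 0 0 20;.26 .26 0 0 0 0 20;.37 .4 0 0 0 0 20'; python3 plan.py ".37 .4" "5 5 5 5 5"
```

```text
clock: 15.95
tcp_pos: [0.5464, -0.2325, 0.2099]
orientation: [[0.899, -0.299, 0.321], [-0.283, -0.954, -0.095], [0.334, -0.006, -0.942]]
ft_force: [-5.0, 8.0, -1.7]
gripper_width: 0.0263
C 0.5600 0.1088 R 0.0832 resid mm [-0.09  0.2   0.06  0.43 -0.39 -0.23  0.01  0.06]
clk 15.95 th 2.497 Frad -2.18 (stretch 0.68 mm) Ftan -9.27 Fz -0.86  cmd-meas mm [6.49 2.81] w 26.3
thc 2.567 (147.1 deg) radial cmd err mm 4.45 speed 0.0
0.10 0.16 0 0 0 0 20;0.18 0.32 0 0 0 0 20;0.25 0.48 0 0 0 0 20;0.31 0.66 0 0 0 0 20;0.36 0.83 0 0 0 0 20
```

```bash
python3 -m inch '.09 .16 0 0 0 0 20;.17 .32 0 0 0 0 20;.23 .48 0 0 0 0 20'; python3 plan.py ".23 .48" "5 5 5 5 5"
```

```text
clock: 16.25
tcp_pos: [0.5501, -0.254, 0.2137]
orientation: [[0.898, -0.299, 0.323], [-0.283, -0.954, -0.096], [0.337, -0.006, -0.942]]
ft_force: [-2.7, 7.5, -1.8]
gripper_width: 0.0268
C 0.5600 0.1087 R 0.0831 resid mm [ 0.18  0.04  0.42 -0.39 -0.21  0.05  0.13 -0.09]
clk 16.25 th 2.763 Frad -2.42 (stretch 0.75 mm) Ftan -7.83 Fz 0.08  cmd-meas mm [4.98 2.62] w 26.8
thc 2.812 (161.1 deg) radial cmd err mm 4.42 speed 0.0
0.05 0.17 0 0 0 0 20;0.09 0.35 0 0 0 0 20;0.12 0.53 0 0 0 0 20;0.13 0.71 0 0 0 0 20;0.13 0.89 0 0 0 0 20
```

```bash
python3 -m inch '.04 .17 0 0 0 0 20;.07 .35 0 0 0 0 20;.09 .53 0 0 0 0 20'; python3 plan.py ".09 .53" "5 5 5 5 5"
```

```text
clock: 16.55
tcp_pos: [0.5482, -0.276, 0.2156]
orientation: [[0.897, -0.299, 0.325], [-0.283, -0.954, -0.097], [0.339, -0.005, -0.941]]
ft_force: [0.7, 4.3, -3.0]
gripper_width: 0.0269
C 0.5600 0.1087 R 0.0831 resid mm [ 0.05  0.42 -0.39 -0.21  0.04  0.12 -0.1   0.01]
clk 16.55 th 3.029 Frad -1.13 (stretch 0.35 mm) Ftan -4.50 Fz 2.56  cmd-meas mm [3.45 2.22] w 26.9
thc 3.059 (175.3 deg) radial cmd err mm 3.59 speed 0.0
0.01 0.18 0 0 0 0 20;0.00 0.36 0 0 0 0 20;-0.02 0.54 0 0 0 0 20;-0.05 0.72 0 0 0 0 20;-0.10 0.90 0 0 0 0 20
```

```bash
python3 -m inch '0 .18 0 0 0 0 20;-.02 .36 0 0 0 0 20;-.05 .54 0 0 0 0 20'; python3 plan.py "-.05 .54" "5 5 5 5 5"
```

```text
clock: 16.85
tcp_pos: [0.5407, -0.2981, 0.2157]
orientation: [[0.896, -0.299, 0.327], [-0.282, -0.954, -0.1], [0.342, -0.002, -0.94]]
ft_force: [2.3, 2.5, -7.7]
gripper_width: 0.0263
C 0.5600 0.1087 R 0.0831 resid mm [ 0.42 -0.39 -0.21  0.04  0.12 -0.1   0.01  0.  ]
clk 16.85 th 3.308 Frad -1.74 (stretch 0.54 mm) Ftan -2.79 Fz 7.79  cmd-meas mm [1.9  0.53] w 26.3
thc 3.311 (189.7 deg) radial cmd err mm 2.51 speed 0.0
-0.04 0.18 0 0 0 0 20;-0.10 0.35 0 0 0 0 20;-0.17 0.52 0 0 0 0 20;-0.26 0.68 0 0 0 0 20;-0.35 0.83 0 0 0 0 20
```

```bash
python3 -m inch '-.05 .17 .01 0 0 0 20;-.12 .34 .02 0 0 0 20;-.2 .5 .03 0 0 0 20'; python3 plan.py "-.2 .5" "5 5 5 5 5"
```

```text
clock: 17.15
tcp_pos: [0.5286, -0.3166, 0.2133]
orientation: [[0.895, -0.3, 0.329], [-0.282, -0.954, -0.103], [0.345, -0.0, -0.939]]
ft_force: [-0.9, 2.1, -1.2]
gripper_width: 0.0267
C 0.5600 0.1086 R 0.0831 resid mm [-0.4  -0.22  0.04  0.13 -0.08  0.04  0.04 -0.07]
clk 17.15 th 3.575 Frad -2.34 (stretch 0.73 mm) Ftan -0.81 Fz 0.66  cmd-meas mm [ 0.42 -0.75] w 26.7
thc 3.565 (204.3 deg) radial cmd err mm 0.73 speed 0.0
-0.09 0.16 0 0 0 0 20;-0.20 0.31 0 0 0 0 20;-0.31 0.45 0 0 0 0 20;-0.43 0.59 0 0 0 0 20;-0.56 0.71 0 0 0 0 20
```

```bash
python3 -m inch '-.1 .16 0 0 0 0 20;-.21 .31 0 0 0 0 20;-.33 .45 0 0 0 0 20;-.45 .58 0 0 0 0 20'; python3 plan.py "-.45 .58" "5 5 5 5 5"
```

```text
clock: 17.55
tcp_pos: [0.5056, -0.334, 0.2074]
orientation: [[0.895, -0.3, 0.33], [-0.281, -0.954, -0.104], [0.346, 0.001, -0.938]]
ft_force: [-2.1, -2.2, -0.1]
gripper_width: 0.0268
C 0.5600 0.1086 R 0.0831 resid mm [-0.22  0.04  0.13 -0.08  0.05  0.05 -0.06 -0.03]
clk 17.55 th 3.931 Frad 0.99 (stretch -0.31 mm) Ftan 2.81 Fz -0.35  cmd-meas mm [ 0.12 -1.05] w 26.8
thc 3.921 (224.6 deg) radial cmd err mm -1.00 speed 0.0
-0.13 0.12 0 0 0 0 20;-0.27 0.24 0 0 0 0 20;-0.43 0.33 0 0 0 0 20;-0.59 0.42 0 0 0 0 20;-0.75 0.49 0 0 0 0 20
```

Smooth. Continue with four-row calls.

```bash
python3 -m inch '-.13 .12 0 0 0 0 20;-.27 .24 0 0 0 0 20;-.43 .33 0 0 0 0 20;-.59 .42 0 0 0 0 20'; python3 plan.py "-.59 .42" "5 5 5 5 5"
```

```text
clock: 17.95
tcp_pos: [0.4791, -0.3427, 0.199]
orientation: [[0.895, -0.3, 0.329], [-0.281, -0.954, -0.104], [0.345, 0.0, -0.938]]
ft_force: [-4.5, -2.6, 3.9]
gripper_width: 0.0263
C 0.5599 0.1087 R 0.0831 resid mm [ 0.05  0.13 -0.08  0.04  0.04 -0.08 -0.06  0.06]
clk 17.95 th 4.286 Frad 2.70 (stretch -0.84 mm) Ftan 3.39 Fz -4.81  cmd-meas mm [ 0.76 -0.5 ] w 26.3
thc 4.275 (244.9 deg) radial cmd err mm -0.91 speed 0.0
-0.16 0.08 0 0 0 0 20;-0.33 0.14 0 0 0 0 20;-0.51 0.18 0 0 0 0 20;-0.69 0.20 0 0 0 0 20;-0.87 0.20 0 0 0 0 20
```

```bash
python3 -m inch '-.16 .08 0 0 0 0 20;-.33 .15 0 0 0 0 20;-.51 .19 0 0 0 0 20;-.69 .21 0 0 0 0 20'; python3 plan.py "-.69 .21" "5 5 5 5 5"
```

```text
clock: 18.35
tcp_pos: [0.4512, -0.3418, 0.189]
orientation: [[0.896, -0.299, 0.328], [-0.282, -0.954, -0.102], [0.344, -0.001, -0.939]]
ft_force: [-7.8, 0.2, 6.6]
gripper_width: 0.0264
C 0.5599 0.1087 R 0.0831 resid mm [ 0.14 -0.08  0.04  0.03 -0.09 -0.08  0.04  0.07]
clk 18.35 th 4.647 Frad 1.84 (stretch -0.57 mm) Ftan 4.97 Fz -8.74  cmd-meas mm [1.79 0.4 ] w 26.4
thc 4.625 (265.0 deg) radial cmd err mm 0.03 speed 0.0
-0.18 0.01 0 0 0 0 20;-0.36 0.00 0 0 0 0 20;-0.54 -0.02 0 0 0 0 20;-0.72 -0.07 0 0 0 0 20;-0.89 -0.12 0 0 0 0 20
```

```bash
python3 -m inch '-.18 .02 0 0 0 0 20;-.36 .01 -.01 0 0 0 20;-.54 -.01 -.02 0 0 0 20;-.72 -.06 -.02 0 0 0 20'; python3 plan.py "-.72 -.06" "5 5 5 5 5"
```

```text
clock: 18.75
tcp_pos: [0.4255, -0.33, 0.1791]
orientation: [[0.896, -0.299, 0.327], [-0.282, -0.954, -0.1], [0.342, -0.003, -0.94]]
ft_force: [-6.8, 2.0, 3.2]
gripper_width: 0.0263
C 0.5599 0.1087 R 0.0831 resid mm [-0.08  0.04  0.03 -0.09 -0.08  0.04  0.07 -0.01]
clk 18.75 th 5.012 Frad 1.79 (stretch -0.56 mm) Ftan 5.28 Fz -5.42  cmd-meas mm [2.8  1.57] w 26.3
thc 4.974 (285.0 deg) radial cmd err mm 0.16 speed 0.0
-0.17 -0.05 0 0 0 0 20;-0.34 -0.12 0 0 0 0 20;-0.50 -0.21 0 0 0 0 20;-0.65 -0.32 0 0 0 0 20;-0.79 -0.43 0 0 0 0 20
```

```bash
python3 -m inch '-.17 -.04 0 0 0 0 20;-.34 -.11 0 0 0 0 20;-.5 -.2 0 0 0 0 20;-.65 -.31 0 0 0 0 20'; python3 plan.py "-.65 -.31" "5 5 5 5 5"
```

```text
clock: 19.15
tcp_pos: [0.4064, -0.3106, 0.1703]
orientation: [[0.896, -0.299, 0.328], [-0.282, -0.954, -0.099], [0.343, -0.004, -0.939]]
ft_force: [-4.0, 2.4, 4.0]
gripper_width: 0.0263
C 0.5599 0.1087 R 0.0831 resid mm [ 0.03  0.03 -0.09 -0.08  0.04  0.08 -0.   -0.02]
clk 19.15 th 5.359 Frad 0.88 (stretch -0.28 mm) Ftan 2.99 Fz -5.33  cmd-meas mm [2.35 1.96] w 26.3
thc 5.323 (305.0 deg) radial cmd err mm -0.09 speed 0.0
-0.14 -0.11 0 0 0 0 20;-0.27 -0.24 0 0 0 0 20;-0.39 -0.37 0 0 0 0 20;-0.50 -0.52 0 0 0 0 20;-0.59 -0.68 0 0 0 0 20
```

```bash
python3 -m inch '-.14 -.11 0 0 0 0 20;-.27 -.24 0 0 0 0 20;-.39 -.37 0 0 0 0 20;-.5 -.52 0 0 0 0 20'; python3 plan.py "-.5 -.52" "5 5 5 5 5"
```

```text
clock: 19.55
tcp_pos: [0.3958, -0.2869, 0.1641]
orientation: [[0.895, -0.3, 0.329], [-0.282, -0.954, -0.103], [0.345, -0.001, -0.939]]
ft_force: [-2.8, 0.2, 2.0]
gripper_width: 0.0263
C 0.5599 0.1087 R 0.0831 resid mm [ 0.03 -0.09 -0.08  0.04  0.07 -0.01 -0.03  0.06]
clk 19.55 th 5.684 Frad 1.91 (stretch -0.60 mm) Ftan 0.55 Fz -2.81  cmd-meas mm [0.6  0.63] w 26.3
thc 5.673 (325.0 deg) radial cmd err mm -0.68 speed 0.0
-0.10 -0.15 0 0 0 0 20;-0.19 -0.31 0 0 0 0 20;-0.26 -0.48 0 0 0 0 20;-0.31 -0.65 0 0 0 0 20;-0.35 -0.83 0 0 0 0 20
```

```bash
python3 -m inch '-.1 -.15 0 0 0 0 20;-.19 -.31 0 0 0 0 20;-.26 -.48 0 0 0 0 20;-.32 -.65 0 0 0 0 20'; python3 plan.py "-.32 -.65" "5 5 5 5 5"
```

```text
clock: 19.95
tcp_pos: [0.3926, -0.2588, 0.16]
orientation: [[0.895, -0.3, 0.33], [-0.282, -0.954, -0.104], [0.346, -0.0, -0.938]]
ft_force: [-1.4, -2.3, 0.9]
gripper_width: 0.0265
C 0.5599 0.1087 R 0.0831 resid mm [-0.09 -0.08  0.03  0.05 -0.04 -0.06  0.03  0.2 ]
clk 19.95 th 6.031 Frad 0.94 (stretch -0.29 mm) Ftan -2.42 Fz -1.06  cmd-meas mm [0.05 0.48] w 26.5
thc 6.025 (345.2 deg) radial cmd err mm -0.02 speed 0.0
-0.04 -0.18 0 0 0 0 20;-0.06 -0.36 0 0 0 0 20;-0.07 -0.54 0 0 0 0 20;-0.06 -0.72 0 0 0 0 20;-0.03 -0.90 0 0 0 0 20
```

```bash
python3 -m inch '-.04 -.18 0 0 0 0 20;-.06 -.36 0 0 0 0 20;-.07 -.54 0 0 0 0 20;-.06 -.72 0 0 0 0 20'; python3 plan.py "-.06 -.72" "5 5 5 5 5"
```

```text
clock: 20.35
tcp_pos: [0.3991, -0.2306, 0.1591]
orientation: [[0.895, -0.3, 0.329], [-0.282, -0.954, -0.103], [0.345, -0.0, -0.938]]
ft_force: [-1.6, -5.2, -0.3]
gripper_width: 0.0265
C 0.5599 0.1087 R 0.0831 resid mm [-0.08  0.03  0.05 -0.03 -0.06  0.03  0.21 -0.05]
clk 20.35 th 6.381 Frad -0.48 (stretch 0.15 mm) Ftan -5.43 Fz 0.30  cmd-meas mm [0.07 0.55] w 26.5
thc 6.375 (365.2 deg) radial cmd err mm -0.03 speed 0.0
0.03 -0.18 0 0 0 0 20;0.07 -0.36 0 0 0 0 20;0.13 -0.53 0 0 0 0 20;0.20 -0.69 0 0 0 0 20;0.28 -0.85 0 0 0 0 20
```

```bash
sed -n 1,1p /dev/null
python3 -m inch '.03 -.18 0 0 0 0 20;.07 -.36 0 0 0 0 20;.13 -.53 0 0 0 0 20;.2 -.69 0 0 0 0 20'; python3 plan.py ".2 -.69" "5 5 5 5 5"
```

```text
clock: 20.75
tcp_pos: [0.414, -0.2063, 0.1616]
orientation: [[0.896, -0.299, 0.328], [-0.281, -0.954, -0.103], [0.344, -0.0, -0.939]]
ft_force: [-3.6, -6.6, -2.7]
gripper_width: 0.0266
C 0.5599 0.1087 R 0.0831 resid mm [ 0.03  0.05 -0.04 -0.06  0.03  0.21 -0.06  0.03]
clk 20.75 th 6.726 Frad -1.09 (stretch 0.34 mm) Ftan -7.68 Fz 2.00  cmd-meas mm [0.68 0.63] w 26.6
thc 6.723 (385.2 deg) radial cmd err mm -0.51 speed 0.0
0.09 -0.16 0 0 0 0 20;0.19 -0.31 0 0 0 0 20;0.30 -0.45 0 0 0 0 20;0.43 -0.58 0 0 0 0 20;0.56 -0.71 0 0 0 0 20
```

```bash
python3 -m inch '.09 -.16 0 0 0 0 20;.2 -.31 0 0 0 0 20;.32 -.45 0 0 0 0 20;.45 -.57 0 0 0 0 20'; python3 plan.py ".45 -.57" "5 5 5 5 5"
```

```text
clock: 21.15
tcp_pos: [0.4354, -0.1887, 0.1669]
orientation: [[0.897, -0.299, 0.325], [-0.281, -0.954, -0.101], [0.341, -0.001, -0.94]]
ft_force: [-8.0, -5.5, -1.6]
gripper_width: 0.0267
C 0.5599 0.1087 R 0.0831 resid mm [ 0.06 -0.04 -0.06  0.02  0.19 -0.08  0.01  0.23]
clk 21.15 th 7.065 Frad -1.04 (stretch 0.32 mm) Ftan -9.78 Fz -0.50  cmd-meas mm [2.63 1.02] w 26.7
thc 7.079 (405.6 deg) radial cmd err mm -2.02 speed 0.0
0.14 -0.12 0 0 0 0 20;0.29 -0.22 0 0 0 0 20;0.44 -0.32 0 0 0 0 20;0.60 -0.41 0 0 0 0 20;0.77 -0.48 0 0 0 0 20
```

```bash
python3 -m inch '.15 -.11 0 0 0 0 20;.31 -.22 0 0 0 0 20;.47 -.31 0 0 0 0 20'; python3 plan.py ".47 -.31" "5 5 5 5 5"
```

```text
clock: 21.45
tcp_pos: [0.4542, -0.181, 0.1723]
orientation: [[0.899, -0.298, 0.322], [-0.281, -0.955, -0.099], [0.337, -0.002, -0.942]]
ft_force: [-11.8, -4.9, 0.2]
gripper_width: 0.0268
C 0.5599 0.1087 R 0.0831 resid mm [-0.04 -0.06  0.02  0.2  -0.07  0.02  0.25 -0.17]
clk 21.45 th 7.316 Frad -2.40 (stretch 0.75 mm) Ftan -12.10 Fz -3.56  cmd-meas mm [4.92 1.52] w 26.8
thc 7.359 (421.7 deg) radial cmd err mm -3.18 speed 0.0
0.16 -0.08 0 0 0 0 20;0.33 -0.15 0 0 0 0 20;0.51 -0.20 0 0 0 0 20;0.68 -0.24 0 0 0 0 20;0.86 -0.27 0 0 0 0 20
```

```bash
python3 -m inch '.17 -.07 0 0 0 0 20;.35 -.13 0 0 0 0 20;.53 -.18 0 0 0 0 20'; python3 plan.py ".53 -.18" "5 5 5 5 5"
```

```text
clock: 21.75
tcp_pos: [0.4735, -0.1788, 0.1786]
orientation: [[0.9, -0.298, 0.319], [-0.282, -0.955, -0.096], [0.333, -0.003, -0.943]]
ft_force: [-13.7, 0.9, 4.0]
gripper_width: 0.0265
C 0.5599 0.1087 R 0.0831 resid mm [-0.06  0.03  0.19 -0.08  0.    0.23 -0.19  0.23]
clk 21.75 th 7.561 Frad 0.14 (stretch -0.04 mm) Ftan -11.58 Fz -8.33  cmd-meas mm [7.29 2.22] w 26.5
thc 7.641 (437.8 deg) radial cmd err mm -3.79 speed 0.0
0.18 -0.04 0 0 0 0 20;0.36 -0.07 0 0 0 0 20;0.54 -0.08 0 0 0 0 20;0.72 -0.08 0 0 0 0 20;0.90 -0.06 0 0 0 0 20
```

```bash
python3 -m inch '.18 -.03 0 0 0 0 20;.37 -.06 0 0 0 0 20;.55 -.07 0 0 0 0 20'; python3 plan.py ".55 -.07" "5 5 5 5 5"
```

```text
clock: 22.05
tcp_pos: [0.4931, -0.1814, 0.1855]
orientation: [[0.9, -0.298, 0.317], [-0.282, -0.955, -0.095], [0.331, -0.004, -0.944]]
ft_force: [-14.9, 3.8, 3.6]
gripper_width: 0.0265
C 0.5599 0.1087 R 0.0831 resid mm [ 0.03  0.19 -0.08  0.    0.22 -0.2   0.23  0.05]
clk 22.05 th 7.814 Frad -0.29 (stretch 0.09 mm) Ftan -13.22 Fz -8.62  cmd-meas mm [8.6  2.85] w 26.5
thc 7.919 (453.7 deg) radial cmd err mm -2.61 speed 0.0
0.18 0.00 0 0 0 0 20;0.36 0.02 0 0 0 0 20;0.54 0.05 0 0 0 0 20;0.72 0.10 0 0 0 0 20;0.89 0.16 0 0 0 0 20
```

```bash
python3 -m inch '.18 .01 0 0 0 0 20;.36 .03 0 0 0 0 20;.54 .07 0 0 0 0 20'; python3 plan.py ".54 .07" "5 5 5 5 5"
```

```text
clock: 22.35
tcp_pos: [0.5114, -0.1893, 0.1927]
orientation: [[0.901, -0.298, 0.316], [-0.283, -0.955, -0.093], [0.33, -0.006, -0.944]]
ft_force: [-13.3, 7.4, 4.8]
gripper_width: 0.0264
C 0.5599 0.1087 R 0.0831 resid mm [ 0.19 -0.08  0.    0.22 -0.2   0.23  0.05 -0.  ]
clk 22.35 th 8.070 Frad 0.34 (stretch -0.11 mm) Ftan -12.73 Fz -9.57  cmd-meas mm [9.09 3.55] w 26.4
thc 8.187 (469.1 deg) radial cmd err mm -1.06 speed 0.0
0.18 0.05 0 0 0 0 20;0.35 0.11 0 0 0 0 20;0.51 0.18 0 0 0 0 20;0.67 0.27 0 0 0 0 20;0.82 0.38 0 0 0 0 20
```

```bash
python3 -m inch '.18 .05 0 0 0 0 20;.35 .11 0 0 0 0 20;.51 .19 0 0 0 0 20'; python3 plan.py ".51 .19" "5 5 5 5 5"
```

```text
clock: 22.65
tcp_pos: [0.5281, -0.2022, 0.1999]
orientation: [[0.9, -0.298, 0.318], [-0.283, -0.955, -0.093], [0.331, -0.006, -0.944]]
ft_force: [-11.0, 9.2, 4.3]
gripper_width: 0.0268
C 0.5599 0.1087 R 0.0831 resid mm [-0.07  0.    0.22 -0.21  0.22  0.03 -0.02  0.19]
clk 22.65 th 8.338 Frad -0.30 (stretch 0.09 mm) Ftan -12.26 Fz -8.54  cmd-meas mm [8.41 3.88] w 26.8
thc 8.448 (484.0 deg) radial cmd err mm 1.27 speed 0.0
0.16 0.09 0 0 0 0 20;0.30 0.20 0 0 0 0 20;0.44 0.32 0 0 0 0 20;0.57 0.45 0 0 0 0 20;0.68 0.59 0 0 0 0 20
```

```bash
python3 -m inch '.15 .09 0 0 0 0 20;.29 .2 0 0 0 0 20;.43 .32 0 0 0 0 20'; python3 plan.py ".43 .32" "5 5 5 5 5"
```

```text
clock: 22.95
tcp_pos: [0.5407, -0.2193, 0.2062]
orientation: [[0.9, -0.298, 0.319], [-0.283, -0.954, -0.093], [0.332, -0.007, -0.943]]
ft_force: [-8.3, 9.6, 3.4]
gripper_width: 0.0263
C 0.5599 0.1086 R 0.0831 resid mm [ 0.    0.22 -0.21  0.21  0.02 -0.03  0.17  0.17]
clk 22.95 th 8.604 Frad -1.21 (stretch 0.38 mm) Ftan -11.09 Fz -6.86  cmd-meas mm [7.41 4.12] w 26.3
thc 8.699 (498.4 deg) radial cmd err mm 2.98 speed 0.0
0.12 0.13 0 0 0 0 20;0.23 0.28 0 0 0 0 20;0.34 0.43 0 0 0 0 20;0.43 0.59 0 0 0 0 20;0.50 0.75 0 0 0 0 20
```

```bash
python3 -m inch '.12 .13 0 0 0 0 20;.22 .28 0 0 0 0 20;.32 .43 0 0 0 0 20'; python3 plan.py ".32 .43" "5 5 5 5 5"
```

```text
clock: 23.25
tcp_pos: [0.5483, -0.2398, 0.2112]
orientation: [[0.899, -0.298, 0.322], [-0.283, -0.954, -0.094], [0.335, -0.007, -0.942]]
ft_force: [-5.0, 8.0, 1.5]
gripper_width: 0.0265
C 0.5599 0.1086 R 0.0831 resid mm [ 0.22 -0.21  0.21  0.02 -0.03  0.17  0.17  0.03]
clk 23.25 th 8.872 Frad -2.04 (stretch 0.64 mm) Ftan -8.51 Fz -3.85  cmd-meas mm [5.9  4.05] w 26.5
thc 8.948 (512.7 deg) radial cmd err mm 3.80 speed 0.0
0.08 0.16 0 0 0 0 20;0.15 0.33 0 0 0 0 20;0.21 0.50 0 0 0 0 20;0.25 0.68 0 0 0 0 20;0.28 0.86 0 0 0 0 20
```

```bash
python3 -m inch '.07 .16 0 0 0 0 20;.13 .33 0 0 0 0 20;.18 .5 0 0 0 0 20'; python3 plan.py ".18 .5" "5 5 5 5 5"
```

```text
clock: 23.55
tcp_pos: [0.5501, -0.2616, 0.2144]
orientation: [[0.898, -0.299, 0.324], [-0.283, -0.954, -0.095], [0.338, -0.006, -0.941]]
ft_force: [-1.6, 7.6, 0.8]
gripper_width: 0.0263
C 0.5599 0.1086 R 0.0832 resid mm [-0.21  0.21  0.02 -0.04  0.16  0.16  0.02  0.09]
clk 23.55 th 9.138 Frad -1.26 (stretch 0.39 mm) Ftan -7.39 Fz -2.09  cmd-meas mm [4.22 3.74] w 26.3
thc 9.193 (526.7 deg) radial cmd err mm 3.60 speed 0.0
0.04 0.18 0 0 0 0 20;0.06 0.36 0 0 0 0 20;0.07 0.54 0 0 0 0 20;0.07 0.72 0 0 0 0 20;0.05 0.90 0 0 0 0 20
```

```bash
python3 -m inch '.03 .18 0 0 0 0 20;.04 .36 0 0 0 0 20;.04 .54 0 0 0 0 20'; python3 plan.py ".04 .54" "5 5 5 5 5"
```

```text
clock: 23.85
tcp_pos: [0.5462, -0.2838, 0.2157]
orientation: [[0.897, -0.299, 0.326], [-0.283, -0.954, -0.097], [0.341, -0.005, -0.94]]
ft_force: [0.6, 5.3, -0.6]
gripper_width: 0.0263
C 0.5599 0.1086 R 0.0831 resid mm [ 0.21  0.02 -0.03  0.17  0.17  0.03  0.1  -0.12]
clk 23.85 th 9.408 Frad -1.06 (stretch 0.33 mm) Ftan -5.22 Fz 0.24  cmd-meas mm [2.69 3.05] w 26.3
thc 9.444 (541.1 deg) radial cmd err mm 2.91 speed 0.0
-0.01 0.18 0 0 0 0 20;-0.03 0.36 0 0 0 0 20;-0.07 0.54 0 0 0 0 20;-0.12 0.71 0 0 0 0 20;-0.19 0.88 0 0 0 0 20
```

```bash
python3 -m inch '-.02 .18 0 0 0 0 20;-.05 .36 0 0 0 0 20;-.1 .53 0 0 0 0 20'; python3 plan.py "-.1 .53" "5 5 5 5 5"
```

```text
clock: 24.15
tcp_pos: [0.5364, -0.3058, 0.2149]
orientation: [[0.896, -0.299, 0.328], [-0.282, -0.954, -0.101], [0.343, -0.002, -0.939]]
ft_force: [1.9, 2.2, -3.2]
gripper_width: 0.0262
C 0.5599 0.1087 R 0.0832 resid mm [ 0.02 -0.04  0.16  0.16  0.01  0.08 -0.14  0.25]
clk 24.15 th 9.697 Frad -0.75 (stretch 0.24 mm) Ftan -2.57 Fz 3.36  cmd-meas mm [1.47 0.33] w 26.2
thc 9.697 (555.6 deg) radial cmd err mm 1.99 speed 0.0
-0.06 0.17 0 0 0 0 20;-0.14 0.34 0 0 0 0 20;-0.22 0.50 0 0 0 0 20;-0.32 0.65 0 0 0 0 20;-0.44 0.79 0 0 0 0 20
```

```bash
python3 -m inch '-.07 .17 .01 0 0 0 20;-.15 .33 .01 0 0 0 20;-.24 .49 .01 0 0 0 20;-.34 .64 .01 0 0 0 20'; python3 plan.py "-.34 .64" "5 5 5 5 5"
```

```text
clock: 24.55
tcp_pos: [0.5168, -0.3275, 0.2105]
orientation: [[0.895, -0.3, 0.329], [-0.282, -0.954, -0.103], [0.345, -0.0, -0.939]]
ft_force: [-0.7, -0.6, -3.0]
gripper_width: 0.0264
C 0.5599 0.1087 R 0.0832 resid mm [-0.03  0.16  0.16  0.    0.07 -0.15  0.24  0.13]
clk 24.55 th 10.054 Frad -0.72 (stretch 0.23 mm) Ftan 1.47 Fz 2.62  cmd-meas mm [ 0.9 -0.7] w 26.4
thc 10.041 (575.3 deg) radial cmd err mm 0.67 speed 0.0
-0.12 0.14 0 0 0 0 20;-0.25 0.27 0 0 0 0 20;-0.38 0.39 0 0 0 0 20;-0.53 0.50 0 0 0 0 20;-0.68 0.59 0 0 0 0 20
```

```bash
python3 -m inch '-.12 .14 0 0 0 0 20;-.25 .27 0 0 0 0 20;-.38 .39 0 0 0 0 20;-.53 .5 0 0 0 0 20'; python3 plan.py "-.53 .5" "5 5 5 5 5"
```

```text
clock: 24.95
tcp_pos: [0.4919, -0.3404, 0.2033]
orientation: [[0.895, -0.3, 0.329], [-0.282, -0.954, -0.103], [0.345, -0.0, -0.939]]
ft_force: [-2.3, -1.7, -1.2]
gripper_width: 0.0265
C 0.5600 0.1087 R 0.0832 resid mm [ 0.16  0.16  0.    0.07 -0.16  0.23  0.12  0.07]
clk 24.95 th 10.403 Frad 0.78 (stretch -0.24 mm) Ftan 2.97 Fz 0.55  cmd-meas mm [ 0.9  -0.41] w 26.5
thc 10.392 (595.4 deg) radial cmd err mm -0.02 speed 0.0
-0.15 0.10 0 0 0 0 20;-0.31 0.18 0 0 0 0 20;-0.48 0.25 0 0 0 0 20;-0.66 0.30 0 0 0 0 20;-0.84 0.33 0 0 0 0 20
```

```bash
python3 -m inch '-.15 .1 0 0 0 0 20;-.31 .18 0 0 0 0 20;-.48 .25 0 0 0 0 20;-.66 .3 0 0 0 0 20'; python3 plan.py "-.66 .3" "5 5 5 5 5"
```

```text
clock: 25.35
tcp_pos: [0.4645, -0.3438, 0.1941]
orientation: [[0.896, -0.3, 0.329], [-0.282, -0.954, -0.103], [0.345, -0.001, -0.939]]
ft_force: [-3.8, -0.3, 2.9]
gripper_width: 0.0265
C 0.5600 0.1087 R 0.0832 resid mm [ 0.15  0.    0.07 -0.15  0.24  0.14  0.08 -0.17]
clk 25.35 th 10.757 Frad 0.83 (stretch -0.26 mm) Ftan 2.63 Fz -3.98  cmd-meas mm [1.25 0.08] w 26.5
thc 10.742 (615.5 deg) radial cmd err mm -0.05 speed 0.0
-0.18 0.04 0 0 0 0 20;-0.36 0.07 0 0 0 0 20;-0.54 0.07 0 0 0 0 20;-0.72 0.06 0 0 0 0 20;-0.90 0.03 0 0 0 0 20
```

```bash
python3 -m inch '-.18 .04 0 0 0 0 20;-.36 .07 0 0 0 0 20;-.54 .08 0 0 0 0 20;-.72 .07 0 0 0 0 20'; python3 plan.py "-.72 .07" "5 5 5 5 5"
```

```text
clock: 25.75
tcp_pos: [0.4376, -0.3375, 0.184]
orientation: [[0.896, -0.299, 0.328], [-0.282, -0.954, -0.101], [0.344, -0.002, -0.939]]
ft_force: [-6.3, 0.9, 4.1]
gripper_width: 0.0267
C 0.5599 0.1087 R 0.0832 resid mm [ 0.01  0.07 -0.15  0.23  0.12  0.06 -0.2   0.23]
clk 25.75 th 11.114 Frad 1.56 (stretch -0.49 mm) Ftan 4.37 Fz -5.98  cmd-meas mm [1.8 0.9] w 26.7
thc 11.091 (635.5 deg) radial cmd err mm 0.45 speed 0.0
-0.18 -0.03 0 0 0 0 20;-0.36 -0.07 0 0 0 0 20;-0.53 -0.13 0 0 0 0 20;-0.69 -0.20 0 0 0 0 20;-0.85 -0.29 0 0 0 0 20
```

```bash
python3 -m inch '-.18 -.02 0 0 0 0 20;-.36 -.06 0 0 0 0 20;-.53 -.12 0 0 0 0 20;-.69 -.2 0 0 0 0 20'; python3 plan.py "-.69 -.2" "5 5 5 5 5"
```

```text
clock: 26.15
tcp_pos: [0.4154, -0.3217, 0.1746]
orientation: [[0.896, -0.299, 0.329], [-0.282, -0.954, -0.101], [0.344, -0.002, -0.939]]
ft_force: [-6.2, 1.9, 5.3]
gripper_width: 0.0262
C 0.5599 0.1087 R 0.0832 resid mm [ 0.08 -0.15  0.23  0.11  0.05 -0.21  0.21  0.21]
clk 26.15 th 11.463 Frad 1.95 (stretch -0.61 mm) Ftan 3.80 Fz -7.17  cmd-meas mm [1.73 1.33] w 26.2
thc 11.437 (655.3 deg) radial cmd err mm 0.04 speed 0.0
-0.16 -0.08 0 0 0 0 20;-0.31 -0.18 0 0 0 0 20;-0.45 -0.30 0 0 0 0 20;-0.58 -0.42 0 0 0 0 20;-0.70 -0.56 0 0 0 0 20
```

```bash
python3 -m inch '-.16 -.08 0 0 0 0 20;-.31 -.18 0 0 0 0 20;-.45 -.29 0 0 0 0 20;-.58 -.42 0 0 0 0 20'; python3 plan.py "-.58 -.42" "5 5 5 5 4"
```

```text
clock: 26.55
tcp_pos: [0.4003, -0.2996, 0.1669]
orientation: [[0.895, -0.3, 0.33], [-0.282, -0.954, -0.102], [0.345, -0.002, -0.939]]
ft_force: [-4.3, 1.6, 4.5]
gripper_width: 0.0263
C 0.5599 0.1087 R 0.0832 resid mm [-0.15  0.23  0.11  0.04 -0.23  0.2   0.19  0.18]
clk 26.55 th 11.801 Frad 1.83 (stretch -0.57 mm) Ftan 2.14 Fz -5.81  cmd-meas mm [0.94 1.07] w 26.3
thc 11.784 (675.2 deg) radial cmd err mm -0.32 speed 0.0
-0.12 -0.13 0 0 0 0 20;-0.23 -0.28 0 0 0 0 20;-0.33 -0.43 0 0 0 0 20;-0.41 -0.59 0 0 0 0 20;-0.46 -0.73 0 0 0 0 20
```

```bash
python3 -m inch '-.12 -.13 0 0 0 0 20;-.23 -.28 0 0 0 0 20;-.33 -.43 0 0 0 0 20;-.41 -.59 0 0 0 0 20'; python3 plan.py "-.41 -.59" "5 5 4 4 3 2 1 .3 0"
```

```text
clock: 26.95
tcp_pos: [0.3932, -0.2733, 0.1615]
orientation: [[0.895, -0.3, 0.33], [-0.282, -0.954, -0.104], [0.346, -0.0, -0.938]]
ft_force: [-3.5, 0.1, 5.4]
gripper_width: 0.0266
C 0.5599 0.1087 R 0.0832 resid mm [ 0.23  0.11  0.04 -0.23  0.19  0.19  0.17  0.08]
clk 26.95 th 12.138 Frad 1.62 (stretch -0.51 mm) Ftan -0.34 Fz -6.19  cmd-meas mm [0.14 0.47] w 26.6
thc 12.133 (695.1 deg) radial cmd err mm -0.35 speed 0.0
-0.07 -0.17 0 0 0 0 20;-0.13 -0.34 0 0 0 0 20;-0.16 -0.48 0 0 0 0 20;-0.18 -0.62 0 0 0 0 20;-0.19 -0.73 0 0 0 0 20;-0.20 -0.80 0 0 0 0 20;-0.20 -0.84 0 0 0 0 20;-0.20 -0.85 0 0 0 0 20;-0.20 -0.85 0 0 0 0 20
```

```bash
python3 -m inch '-.07 -.17 0 0 0 0 20;-.13 -.34 0 0 0 0 20;-.16 -.48 0 0 0 0 20;-.18 -.62 0 0 0 0 20;-.19 -.73 0 0 0 0 20;-.2 -.8 0 0 0 0 20;-.2 -.85 0 0 0 0 20;-.2 -.85 0 0 0 0 20;-.2 -.85 0 0 0 0 20;-.2 -.85 0 0 0 0 20'; python3 plan.py "-.2 -.85" "0"
```

```text
clock: 27.95
tcp_pos: [0.3963, -0.2386, 0.1587]
orientation: [[0.895, -0.3, 0.33], [-0.282, -0.954, -0.103], [0.345, -0.001, -0.938]]
ft_force: [-3.4, -1.7, 5.8]
gripper_width: 0.0266
C 0.5599 0.1087 R 0.0832 resid mm [ 0.11  0.04 -0.23  0.19  0.18  0.16  0.07  0.2 ]
clk 27.95 th 12.562 Frad 0.59 (stretch -0.18 mm) Ftan -2.62 Fz -6.36  cmd-meas mm [0.06 0.47] w 26.6
thc 12.557 (719.4 deg) radial cmd err mm -0.04 speed 0.0
0.00 -0.00 0 0 0 0 20
```

```bash
python3 -m inch '0 0 0 0 0 0 20;0 0 0 0 0 0 30;0 0 0 0 0 0 45;0 0 0 0 0 0 60;0 0 0 0 0 0 60;0 0 0 0 0 0 60'; python3 -m inch '0 0 -.5 0 0 0 60;0 0 -1.2 0 0 0 60;0 0 -2 0 0 0 60;0 0 -3 0 0 0 60;0 0 -3.5 0 0 0 60;0 0 -3.5 0 0 0 60;0 0 -3.5 0 0 0 60'
python3 look.py E
python3 - <<'E'
from h import *
s=optics.get_image('scene');save(s,'sE');t=optics.get_image('top');save(t,'tE')
print([(x['uv'],x['confidence']) for x in pinpoint(s,'pin_tip')],[(x['uv'],x['confidence']) for x in pinpoint(s,'pin_head')])
E
```

```text
clock: 28.55
tcp_pos: [0.3959, -0.2383, 0.1583]
orientation: [[0.896, -0.3, 0.329], [-0.282, -0.954, -0.102], [0.344, -0.001, -0.939]]
ft_force: [0.4, -0.5, 0.3]
gripper_width: 0.0599
clock: 29.25
tcp_pos: [0.3498, -0.2242, 0.2897]
orientation: [[0.895, -0.3, 0.329], [-0.282, -0.954, -0.103], [0.345, -0.001, -0.939]]
ft_force: [1.2, 0.2, 0.3]
gripper_width: 0.0602
[ 0.3496 -0.2238  0.2889] [-0.9228 -0.1618  2.0206  0.2396  1.0071  0.8525] 29.3
[[-0.0009 -0.0005  0.002 ]
 [-0.0009  0.0002  0.001 ]
 [ 0.0016 -0.0018  0.0006]]
[([321.1, 188.4], 0.91), ([128.1, 181.8], 0.17)]
[([300.0, 237.1], 0.53)] [([297.5, 212.6], 0.66)]
```

View pics/E.png

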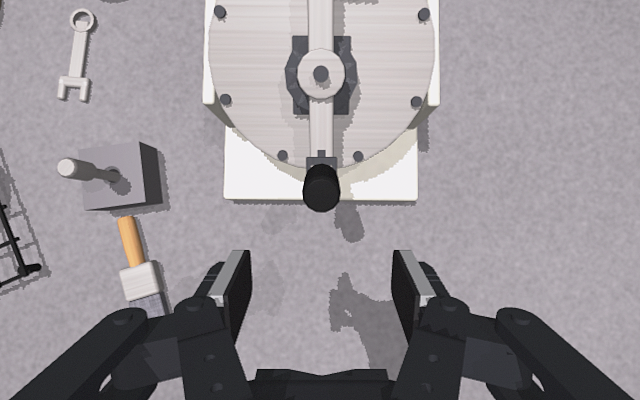

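View pics/sE.png

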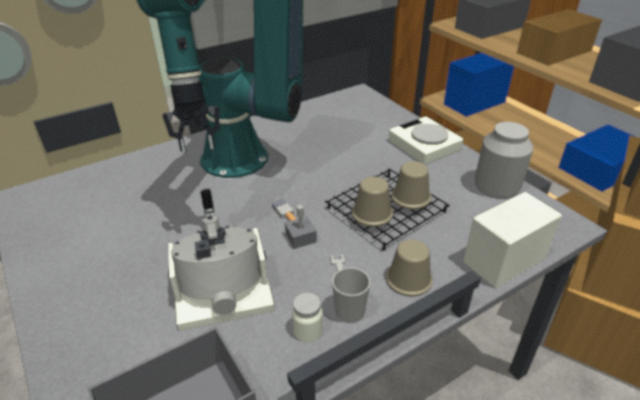

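The last pictures show the crank on its mark: in the wrist view the knob is at (321,188) and the hub at (320,73), so the arm points straight to the front. The pin stands upright in the holder (tip at (300,237) in the scene view, as it was after placing). The bystanders have not moved and the gripper is clear.

```bash
python3 -m inch '0 0 0 0 0 0 60;0 0 0 0 0 0 60;0 0 0 0 0 0 60'; python3 -c "
from cell import ticket;print(ticket.hand_in())"
```

```text
clock: 29.85
tcp_pos: [0.3499, -0.2241, 0.2897]
orientation: [[0.896, -0.3, 0.329], [-0.282, -0.954, -0.102], [0.344, -0.001, -0.939]]
ft_force: [-0.0, 0.7, -0.1]
gripper_width: 0.0601
the job is handed in; nothing more can be done
None
```

I pulled the pin and stood it about 33 mm deep in the holder. Then I cranked two turns clockwise without stopping, at about 7 s a turn. The crank stopped at about 12.56 rad by my measured circle; I let go, backed the gripper off and handed in at about 30 s.

**Last checks:** Before hand-in the pictures showed the crank arm straight over the mark and the pin upright in the holder. The bystanders looked unmoved by eye (I did not measure them), and the gripper was clear with about zero force.

**Cushion:** The largest cushion stretch I saw was about 1.5 mm, worked out from the wrist force. I could only read it between moves, every 0.3–0.4 s, so it could have peaked higher in between. It was mostly under 0.8 mm.

**Disagreements:**
- The crank's throw came out as 83.5–86 mm from the pictures and 83.2 mm by feel; I followed the feel.
- My two height estimates for the knob's top differed by about 5 mm, so I gripped a few mm above its middle.
- Under the heavy part the arm lagged its command by up to 9 mm along the circle, which I corrected from the measured pose at each step.

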